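# Fetch the belt pulley from behind the spacers on the storage bar

## Robot

A 6-joint arm with a two-finger parallel gripper is mounted at the origin on the work surface. World frame = base frame: x ahead of the robot, y to its left, z up, the work surface at z = 0. Lengths are in m, angles in rad, forces in N, time in s.
With the tool pointing down it reaches from about 0.4 to 0.825 m from the base axis. Payload 7 kg.
Tool frame: the origin (TCP) lies at the very end of the fingers, on their centre line; the grasp point (between the pads) lies 19 mm behind it; x points along the fingers, z is the direction in which the jaws open and shut, and the axes are right-handed (so a half turn about x gives the same grasp; the last joint's range is limited). The gripper opens to 88 mm and grips with 3 to 60 N. Pads are 19 mm wide; open, the fingers measure 130 mm over their backs; the gripper's body (78 mm by 193 mm) begins 47 mm behind the grasp point.
Start: joints at [-1.046, 0.359, 0.012, 0, -1.224, -0.288], TCP at [0.158, -0.656, 0.227] pointing down, gripper open.
Joint ranges: [-3.07, 3.07], [-1.43, 2.12], [-1.02, 1.25], [-3.03, 1.67], [-3.05, -0], [-3.03, 3.03]. Speed limits (rad/s): [2.39, 2.39, 3.01, 3.14, 3.14, 3.14].

## Interface

Orientations are given as a unit quaternion [w, x, y, z].
In Python, from cell import r gives the robot as it stands. The module is installed in compiled form; this text tells all that it offers.
- The arm moves only by the tool send_rows, never from a script. Its argument "moves" is text: rows parted by semicolons, each of 7 numbers parted by spaces: the closure in counts, from 0 (fully open) to 255 (shut), then the shift along the tool's x, y, z in cm, then the turn, a rotation vector about the tool's x, y, z in degrees. In form: jaw tx ty tz rx ry rz; .... A call has 1 to 20 rows; each row is the pose to reach, as a shift and turn from the pose commanded when the call began, along the tool's axes at that moment; what a row does not reach only later rows make up. A row lasts 1/10 s, in which the tool goes at most 50 mm and 8.59 degrees, less where a joint would pass 70% of its speed; a pose out of reach is approached as far as the arm can. A call with a gripper value outside its range is refused whole. The fingers move at their own pace and stop on an object; "grip_force" is the grip in N (left out, the last holds). Time passes only in rows, so rows that repeat a pose let the fingers close. It gives the time, the measured TCP pose, the force and the opening at its end, in the units of the state.
- r.sense(): the state, without advancing time (a new reading comes with each control period).
- r.get_image(name): name is "scene" or "side" or "wrist"; returns (picture, depth): 384x512x3 uint8, blue, green, red; 384x512 float32, m along the optical axis (not along the pixel's ray), 0 where there is no reading.
- r.calibration(name): a dict with "fx", "fy", "cx", "cy" (pixels), "world_from_camera" (4x4, takes a point from camera to world coordinates). Camera axes: x right, y up, looking along -z (the intrinsics and any distortion apply to the point x, -y, -z); pixel columns grow to the right and rows downward; lengths in m; the calibration is good to about 2 mm. A picture is of the moment at which its call begins: read the wrist's pose just before it. calibration takes no time and is no camera call; for the wrist camera it gives the pose at the moment of the call.
- r.job_done(): hands the job in, once; it reports no verdict.
The state is a dict: "clock": time; "joints": joint angles; "dq": joint speeds; "joint_torque": joint torques, N m; "ee_pos": TCP position; "ee_rot": TCP orientation; "force": force on the tool from outside, world axes, zero at the start; "torque": the same for the moment, N m; "opening": opening from 0.0 (shut) to 1.0 (fully open).
Only numpy, scipy, OpenCV 4.12 (cv2) and the standard library are available. Lean on these libraries where they do the work, as an engineer would, in place of code of your own. Each camera call takes 0.05 s, during which the arm holds its last target.

## Task

We need the toothed pulley that hangs at the inner end of the storage bar: slide the stop collar and the two spacers off the bar's free end and set all three on the long rail rack, then take the pulley off and set it on the short cradle. Then thread the others back fully onto the bar, the wide spacer innermost, then the narrow one, then the stop collar outermost, and let everything hang at rest. The parts on the rack and cradle sit across both rails with their hole lying along the rails, and the jar, mug and screwdriver are to be left alone.

Things in the scene. Friction and masses are not known exactly. Their poses are not given: they have to be found in the camera images.
- bar: Fixed level steel bar, 16 mm diameter, held at one end by a blue post. Origin on the bench. In its own frame it lies along x at y = 0, axis 85 mm up, from the free end at x = -100 mm (roughly towards the robot) to the post's face at x = +82 mm. Post 22 x 45 mm, 98 mm high. Base plate 90 mm wide, 10 mm high, x = +5 to +125 mm. Parts on it start at least 8 mm apart.
- stop_collar: Loose blackened steel ring, the smallest: outside diameter 44 mm, 16 mm long along its axis, about 0.09 kg; at the start the outermost on the bar. Hole 32 mm. Origin at its centre, own x along its axis (horizontal). It starts hanging loosely on the bar, the top of its hole on the bar, centre 8 mm below the bar axis; it turns freely.
- narrow_spacer: Loose plain bright steel ring, outside diameter 50 mm, 18 mm long along its axis, about 0.16 kg; at the start second or third from the free end. Hole 32 mm. Origin at its centre, own x along its axis (horizontal). It starts hanging loosely on the bar, the top of its hole on the bar, centre 8 mm below the bar axis; it turns freely.
- wide_spacer: Loose plain bright steel ring, the largest: outside diameter 60 mm, 28 mm long along its axis, about 0.44 kg; at the start second or third from the free end. Hole 32 mm. Origin at its centre, own x along its axis (horizontal). It starts hanging loosely on the bar, the top of its hole on the bar, centre 8 mm below the bar axis; it turns freely.
- pulley: Loose aluminium toothed belt pulley, outside diameter 54 mm with dark grooves along its length all round, 24 mm long along its axis, about 0.1 kg; at the start the innermost, next to the post. Hole 32 mm. Origin at its centre, own x along its axis (horizontal). It starts hanging loosely on the bar, the top of its hole on the bar, centre 8 mm below the bar axis; it turns freely.
- rack: Fixed long rail rack (side area): two level round steel rails along its x at y = -15 and +15 mm, 240 mm long, 8 mm diameter, axes 30 mm up, on a plywood base 260 x 70 x 10 mm. Origin on the bench at its centre. A ring with its axis along the rails rests on both without rolling, its centre then 51 mm (collar), 55 mm (narrow) or 60.5 mm (wide spacer) up.
- cradle: Fixed short cradle for the pulley: two level round steel rails along its own x at y = -15 and +15 mm, 70 mm long, 8 mm diameter, axes 30 mm up, on a dark steel plate 90 x 120 x 10 mm. Origin on the bench at its centre. The pulley sits about midway along the rails, its centre then 57 mm up.
- jar: Bystander: closed amber glass jar, 64 mm diameter, 85 mm high; origin at the centre of its underside. Leave alone.
- mug: Bystander: white mug, 76 mm diameter, 90 mm high, handle to its own +y; origin at the centre of its underside. Leave alone.
- screwdriver: Bystander: screwdriver lying flat on the bench. Leave alone.
Not all that is in view belongs to the job. Leave any brown or pink look-alike of the narrow_spacer alone.

How it is judged:
On the way, in this order (a step that is already met when the one before it is completed fails the run):
1. the stop collar and both spacers rest on the rack's rails, let go (x of stop_collar in the frame of rack between -0.112 and 0.112 m and y of stop_collar in the frame of rack between -0.008 and 0.008 m and z of stop_collar in the frame of rack between 0.0462 and 0.0562 m and angle between the x axis of each of stop_collar, wide_spacer, narrow_spacer and the x axis of rack, either way round below 0.25 rad and x of wide_spacer in the frame of rack between -0.106 and 0.106 m and y of wide_spacer in the frame of rack between -0.008 and 0.008 m and z of wide_spacer in the frame of rack between 0.0555 and 0.0655 m and x of narrow_spacer in the frame of rack between -0.111 and 0.111 m and y of narrow_spacer in the frame of rack between -0.008 and 0.008 m and z of narrow_spacer in the frame of rack between 0.0498 and 0.0598 m and linear speed of each of stop_collar, wide_spacer, narrow_spacer below 0.02 m/s and contact force between each of stop_collar, wide_spacer, narrow_spacer and the fingers below 0.05 N), for 0.2 s.
2. the pulley rests on the cradle, let go, with the other three still on the rack (x of pulley in the frame of cradle between -0.022 and 0.022 m and y of pulley in the frame of cradle between -0.008 and 0.008 m and z of pulley in the frame of cradle between 0.0521 and 0.0621 m and angle between the x axis of pulley and the x axis of cradle, either way round below 0.25 rad and x of stop_collar in the frame of rack between -0.112 and 0.112 m and y of stop_collar in the frame of rack between -0.008 and 0.008 m and z of stop_collar in the frame of rack between 0.0462 and 0.0562 m and angle between the x axis of each of stop_collar, wide_spacer, narrow_spacer and the x axis of rack, either way round below 0.25 rad and x of wide_spacer in the frame of rack between -0.106 and 0.106 m and y of wide_spacer in the frame of rack between -0.008 and 0.008 m and z of wide_spacer in the frame of rack between 0.0555 and 0.0655 m and x of narrow_spacer in the frame of rack between -0.111 and 0.111 m and y of narrow_spacer in the frame of rack between -0.008 and 0.008 m and z of narrow_spacer in the frame of rack between 0.0498 and 0.0598 m and linear speed of pulley below 0.02 m/s and contact force between pulley and the fingers below 0.05 N), for 0.2 s.
At the end, for the whole second after the job is handed in: Pulley across both cradle rails: centre within 22 mm of the middle along them, 8 mm across, axis within 0.25 rad. Wide spacer, narrow spacer, stop collar hang on the bar at full length (2 mm may overhang), in that order from the post outwards. All released, at rest (under 0.02 m/s) (x of pulley in the frame of cradle between -0.022 and 0.022 m and y of pulley in the frame of cradle between -0.008 and 0.008 m and z of pulley in the frame of cradle between 0.0521 and 0.0621 m and angle between the x axis of pulley and the x axis of cradle, either way round below 0.25 rad and x of wide_spacer in the frame of bar between -0.084 and 0.085 m and y of wide_spacer in the frame of bar between -0.008 and 0.008 m and z of wide_spacer in the frame of bar between 0.07 and 0.083 m and angle between the x axis of each of wide_spacer, narrow_spacer, stop_collar and the x axis of bar, either way round below 0.3 rad and x of narrow_spacer in the frame of bar between -0.089 and 0.085 m and y of narrow_spacer in the frame of bar between -0.008 and 0.008 m and z of narrow_spacer in the frame of bar between 0.07 and 0.083 m and x of stop_collar in the frame of bar between -0.09 and 0.085 m and y of stop_collar in the frame of bar between -0.008 and 0.008 m and z of stop_collar in the frame of bar between 0.07 and 0.083 m and ((x of narrow_spacer in the frame of bar below -0.095 m and x of wide_spacer in the frame of bar above -0.095 m) or (x of narrow_spacer in the frame of bar below -0.075 m and x of wide_spacer in the frame of bar above -0.075 m) or (x of narrow_spacer in the frame of bar below -0.055 m and x of wide_spacer in the frame of bar above -0.055 m) or (x of narrow_spacer in the frame of bar below -0.035 m and x of wide_spacer in the frame of bar above -0.035 m) or (x of narrow_spacer in the frame of bar below -0.015 m and x of wide_spacer in the frame of bar above -0.015 m) or (x of narrow_spacer in the frame of bar below 0.005 m and x of wide_spacer in the frame of bar above 0.005 m) or (x of narrow_spacer in the frame of bar below 0.025 m and x of wide_spacer in the frame of bar above 0.025 m) or (x of narrow_spacer in the frame of bar below 0.045 m and x of wide_spacer in the frame of bar above 0.045 m) or (x of narrow_spacer in the frame of bar below 0.065 m and x of wide_spacer in the frame of bar above 0.065 m)) and ((x of stop_collar in the frame of bar below -0.095 m and x of narrow_spacer in the frame of bar above -0.095 m) or (x of stop_collar in the frame of bar below -0.081 m and x of narrow_spacer in the frame of bar above -0.081 m) or (x of stop_collar in the frame of bar below -0.067 m and x of narrow_spacer in the frame of bar above -0.067 m) or (x of stop_collar in the frame of bar below -0.053 m and x of narrow_spacer in the frame of bar above -0.053 m) or (x of stop_collar in the frame of bar below -0.039 m and x of narrow_spacer in the frame of bar above -0.039 m) or (x of stop_collar in the frame of bar below -0.025 m and x of narrow_spacer in the frame of bar above -0.025 m) or (x of stop_collar in the frame of bar below -0.011 m and x of narrow_spacer in the frame of bar above -0.011 m) or (x of stop_collar in the frame of bar below 0.003 m and x of narrow_spacer in the frame of bar above 0.003 m) or (x of stop_collar in the frame of bar below 0.017 m and x of narrow_spacer in the frame of bar above 0.017 m) or (x of stop_collar in the frame of bar below 0.031 m and x of narrow_spacer in the frame of bar above 0.031 m) or (x of stop_collar in the frame of bar below 0.045 m and x of narrow_spacer in the frame of bar above 0.045 m) or (x of stop_collar in the frame of bar below 0.059 m and x of narrow_spacer in the frame of bar above 0.059 m) or (x of stop_collar in the frame of bar below 0.073 m and x of narrow_spacer in the frame of bar above 0.073 m)) and linear speed of each of pulley, stop_collar, wide_spacer, narrow_spacer below 0.02 m/s); the robot touches nothing.
It fails at once if the jar is moved by more than 30 mm (distance of jar from where it was at the start of the episode above 0.03 m).
It fails at once if the mug is moved by more than 30 mm (distance of mug from where it was at the start of the episode above 0.03 m).
It fails at once if the screwdriver is moved by more than 30 mm (distance of screwdriver from where it was at the start of the episode above 0.03 m).
It fails at once if the jar is knocked over (angle between jar's own z axis and vertical above 0.5 rad).
It fails at once if the mug is knocked over (angle between mug's own z axis and vertical above 0.5 rad).
It also fails if it takes over 147 s, if anything falls off the work surface, if the arm or the gripper's body presses on something with over 40 N, if the wrist force passes 120 N, or if a joint passes its speed limit or range.

## Working session

There is one attempt and no reset: what is moved stays moved. The work goes in short steps, Python scripts to look and compute and a tool call to move; the robot and the scene stay as the last step left them, time stands still between calls to the robot, and variables do not carry over. Pictures are saved under pics/ and viewed, and the job is handed in when it is done.

Besides the shell and the picture viewer there is one more tool, called after "Emit:" as name(argument=value, ...), one argument or row to a line, values as JSON. send_rows: Moves the arm, as the interface text tells. Its arguments: {"type":"object","properties":{"moves":{"type":"string"},"grip_force":{"type":"number"}},"required":["moves"]}

```bash
mkdir -p pics; ls; python3 - <<'E'
from cell import r
import cv2,numpy as np
print(r.sense())
for n in ["scene","side","wrist"]:
    im,d=r.get_image(n); cv2.imwrite(f"pics/{n}0.png",im); np.savez(f"pics/{n}0.npz",d=d)
    c=r.calibration(n); print(n,c)
E
```

```text
pics
{'clock': 0.0, 'joints': array([-1.04593120e+00,  3.59352110e-01,  1.10524613e-02, -3.63271196e-04,
       -1.22408850e+00, -2.88112111e-01]), 'dq': array([-0.00040102, -0.00067949, -0.00045377, -0.00117369,  0.00088924,
       -0.00069001]), 'joint_torque': array([-9.62744116e-05, -5.82723212e+01,  2.93048126e+01,  6.99700847e+00,
        6.94215763e-03, -1.88081517e-04]), 'ee_pos': array([ 0.158189  , -0.65569482,  0.22564002]), 'ee_rot': array([ 0.43780532, -0.55504551,  0.43716457,  0.55600192]), 'force': array([ 0.74377791, -0.64343437, -0.08184486]), 'torque': array([-0.00134136,  0.00674861, -0.01671488]), 'opening': 0.9960225470791286}
scene {'fx': 449.95771895062205, 'fy': 449.95771895062205, 'cx': 255.38113001252253, 'cy': 185.62272349677764, 'world_from_camera': array([[-0.51308276, -0.52581357,  0.67842919,  1.46901682],
       [ 0.85831347, -0.32041436,  0.40078999,  0.47245856],
       [ 0.00663764,  0.78794336,  0.61571195,  0.81450589],
       [ 0.        ,  0.        ,  0.        ,  1.        ]])}
side {'fx': 381.76080946760254, 'fy': 381.76080946760254, 'cx': 254.03040000453566, 'cy': 195.87656924418306, 'world_from_camera': array([[ 0.68962929,  0.38610259, -0.6126469 ,  0.10775393],
       [-0.72401955,  0.38443174, -0.57271977, -0.48395132],
       [ 0.01439233,  0.83853266,  0.54466121,  0.53203258],
       [ 0.        ,  0.        ,  0.        ,  1.        ]])}
wrist {'fx': 329.9630955623089, 'fy': 329.9630955623089, 'cx': 256.8902903053853, 'cy': 191.07146706815442, 'world_from_camera': array([[-2.34548078e-01, -9.36876063e-01, -2.59326902e-01,
         8.86431817e-02],
       [ 9.72104290e-01, -2.25864329e-01, -6.32341247e-02,
        -6.72810499e-01],
       [ 6.69841030e-04, -2.66924236e-01,  9.63717284e-01,
         3.84346276e-01],
       [ 0.00000000e+00,  0.00000000e+00,  0.00000000e+00,
         1.00000000e+00]])}
```

View pics/scene0.png

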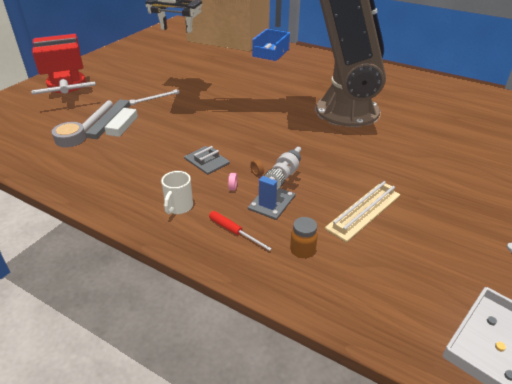

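View pics/side0.png

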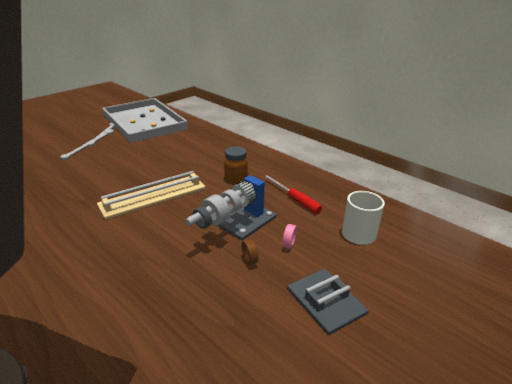

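View pics/wrist0.png

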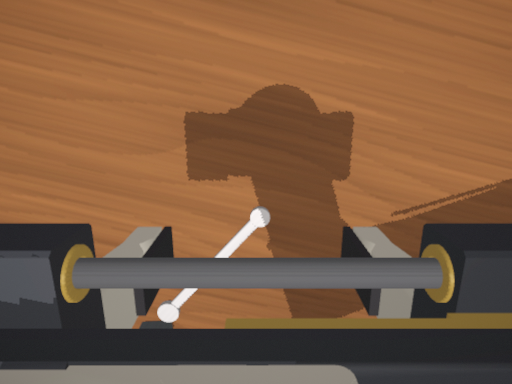

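```bash
python3 - <<'E'
import cv2
s=cv2.imread("pics/side0.png")[150:280,170:320]; cv2.imwrite("pics/side0c.png",cv2.resize(s,None,fx=5,fy=4.5,interpolation=cv2.INTER_CUBIC))
s=cv2.imread("pics/scene0.png")[140:250,170:320]; cv2.imwrite("pics/scene0c.png",cv2.resize(s,None,fx=5,fy=5,interpolation=cv2.INTER_CUBIC))
E
```

```text
(no output)
```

View pics/side0c.png

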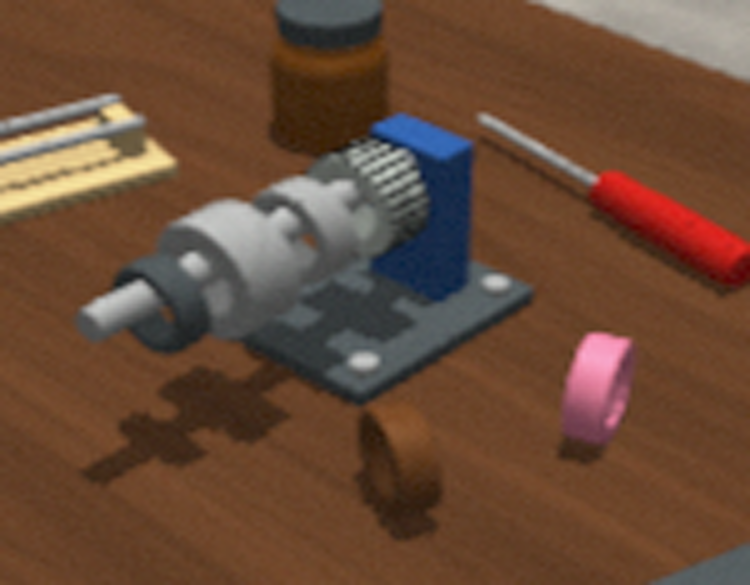

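View pics/scene0c.png

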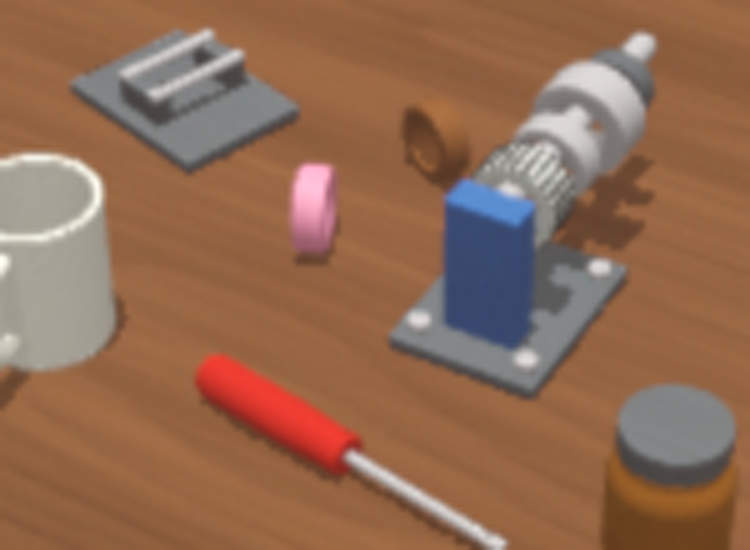

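```bash
cat > h.py <<'E'
import numpy as np,cv2
from cell import r
def cloud(d,c,undist=None):
    v,u=np.mgrid[0:d.shape[0],0:d.shape[1]]
    X=(u-c['cx'])/c['fx']*d; Y=-(v-c['cy'])/c['fy']*d
    P=np.stack([X,Y,-d,np.ones_like(d)],-1)@c['world_from_camera'].T
    P=P[...,:3]; P[d==0]=np.nan
    return P
def ray(c,u,v,z):
    "world point on plane z for pixel"
    W=c['world_from_camera']; dr=W[:3,:3]@np.array([(u-c['cx'])/c['fx'],-(v-c['cy'])/c['fy'],-1]); o=W[:3,3]
    return o+dr*(z-o[2])/dr[2]
def proj(c,p):
    W=c['world_from_camera']; q=W[:3,:3].T@(np.array(p)-W[:3,3]); return np.array([c['cx']+c['fx']*q[0]/-q[2], c['cy']-c['fy']*q[1]/-q[2]])
E
python3 - <<'E'
from h import *
print(r.calibration("scene").keys())
x0,x1,y0,y1=0.3,0.9,-0.5,0.35
for n in ["scene","side"]:
    d=np.load(f"pics/{n}0.npz")['d']; P=cloud(d,r.calibration(n)); im=cv2.imread(f"pics/{n}0.png")
    b=P[(np.abs(P[...,2])<0.006)&(P[...,0]>.4)&(P[...,0]<.8)&(np.abs(P[...,1])<.35)]; A=np.c_[b[:,:2],np.ones(len(b))]; print(n,'bench plane',np.linalg.lstsq(A,b[:,2],rcond=None)[0], b[:,2].std())
    m=(P[...,0]>x0)&(P[...,0]<x1)&(P[...,1]>y0)&(P[...,1]<y1)&(P[...,2]>-.02)
    o=np.zeros((600,850,3),np.uint8)
    q=P[m]; c=im[m]; k=np.argsort(q[:,2]); 
    for p,cc in zip(q[k],c[k]):
        # image up = +x, left=+y
        uu=int((y1-p[1])*1000*.94); vv=int((x1-p[0])*1000*.94)
        cv2.circle(o,(uu,vv),1,cc.tolist(),-1)
    cv2.imwrite(f"pics/top_{n}.png",o[:570,:800])
E
```

```text
dict_keys(['fx', 'fy', 'cx', 'cy', 'world_from_camera'])
scene bench plane [-0.000882   -0.00044856  0.00219833] 0.0016157351411047818
side bench plane [ 0.00109739 -0.00060409 -0.00010851] 0.0010288254105470678
```

View pics/top_scene.png

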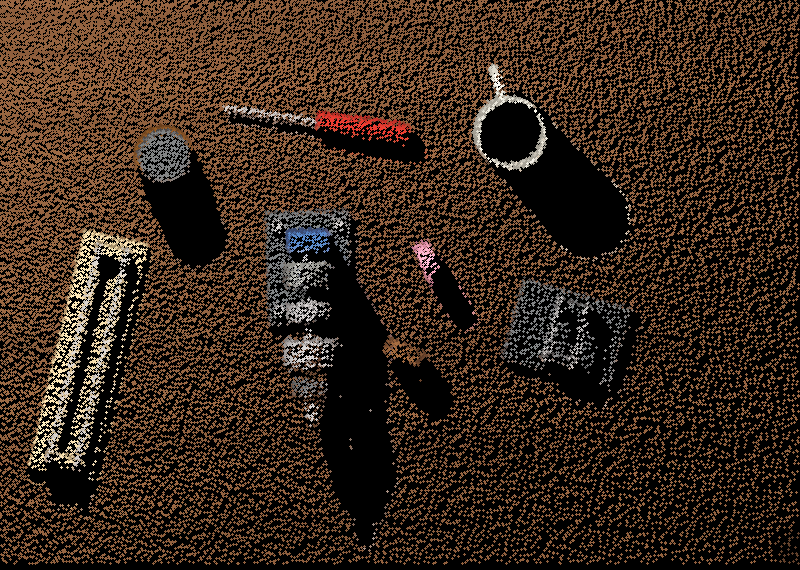

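View pics/top_side.png

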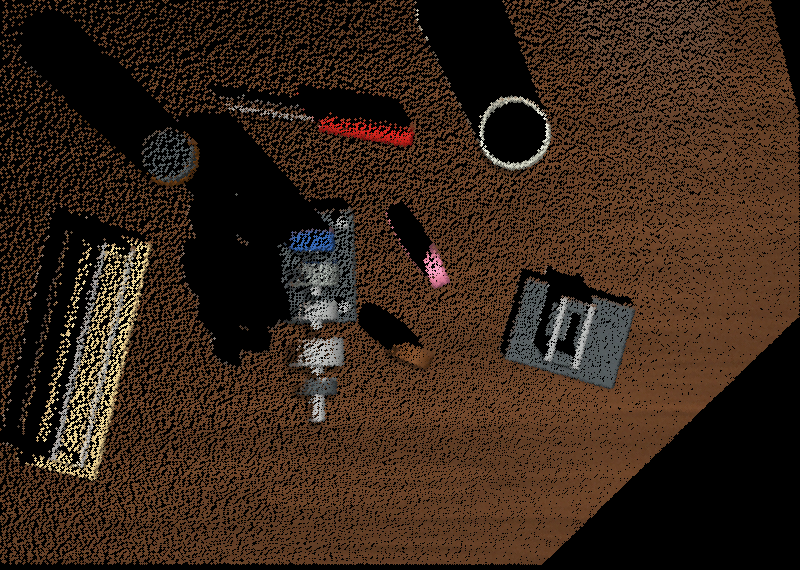

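```bash
cat >> h.py <<'E'
from scipy.spatial.transform import Rotation as Ro
def Rq(q): return Ro.from_quat([q[1],q[2],q[3],q[0]]).as_matrix()
def Rt(yaw):
    "tool down; jaw axis z perpendicular to direction yaw (ring axis), y along it, camera side robot"
    c,s=np.cos(yaw),np.sin(yaw)
    x=np.array([0,0,-1.]); y=SY*np.array([c,s,0]); return np.stack([x,y,np.cross(x,y)],1)
SY=1
def plan(wps):
    "wps: list of (pos,yaw). prints tool-frame rows from measured pose"
    s=r.sense(); R0=Rq(s['ee_rot']); p0=s['ee_pos']
    print('t',round(s['clock'],2),'p',p0.round(4),'F',s['force'].round(1),'op',round(s['opening'],3),'ok')
    for p,yaw in wps:
        t=R0.T@(np.array(p)-p0)*100; w=np.degrees(Ro.from_matrix(R0.T@Rt(yaw)).as_rotvec())
        print('%.2f %.2f %.2f %.1f %.1f %.1f'%(*t,*w), ' n=',int(np.ceil(max(np.linalg.norm(t)/5,np.linalg.norm(w)/8.59))))
E
python3 - <<'E'
from h import *
s=r.sense(); print(Rq(s['ee_rot']).round(3))
W=r.calibration('wrist')['world_from_camera']; R=Rq(s['ee_rot'])
print((R.T@W[:3,:3]).round(3),(R.T@(W[:3,3]-s['ee_pos'])).round(4))
import h
for SYv in (1,-1):
    h.SY=SYv; plan([((0.62,-0.02,0.33),0)])
E
```

```text
[[-0.    -0.972 -0.235]
 [ 0.001 -0.235  0.972]
 [-1.     0.     0.001]]
[[ 0.001  0.267 -0.964]
 [-0.     0.964  0.267]
 [ 1.    -0.     0.001]] [-0.1585  0.0717  0.    ]
t 0.15 p [ 0.1583 -0.6558  0.2258] F [-0.2  0.1 -0.2] op 0.998 ok
-10.36 -59.80 50.99 -166.4 0.0 0.1  n= 20
t 0.15 p [ 0.1583 -0.6558  0.2258] F [-0.2  0.1 -0.2] op 0.998 ok
-10.36 -59.80 50.99 13.6 0.1 -0.0  n= 16
```

```bash
sed -i 's/^SY=1/SY=-1/' h.py; echo ok
```

```text
ok
```

Emit:
send_rows(
  moves="0 -4 -10 10 3 0 0; 0 -10.3 -59.8 51 13.6 0 0; 0 -10.3 -59.8 51 13.6 0 0; 0 -10.3 -59.8 51 13.6 0 0; 0 -10.3 -59.8 51 13.6 0 0; 0 -10.3 -59.8 51 13.6 0 0; 0 -10.3 -59.8 51 13.6 0 0; 0 -10.3 -59.8 51 13.6 0 0; 0 -10.3 -59.8 51 13.6 0 0; 0 -10.3 -59.8 51 13.6 0 0; 0 -10.3 -59.8 51 13.6 0 0; 0 -10.3 -59.8 51 13.6 0 0; 0 -10.3 -59.8 51 13.6 0 0; 0 -10.3 -59.8 51 13.6 0 0; 0 -10.3 -59.8 51 13.6 0 0; 0 -10.3 -59.8 51 13.6 0 0; 0 -10.3 -59.8 51 13.6 0 0; 0 -10.3 -59.8 51 13.6 0 0; 0 -10.3 -59.8 51 13.6 0 0; 0 -10.3 -59.8 51 13.6 0 0",
)

```text
clock: 2.15
ee_pos: [0.6194, -0.0211, 0.3298]
ee_rot: [0.5, -0.5, 0.5, 0.5]
force: [-0.1, 0.5, -0.2]
opening: 1.004
```

```bash
cat >> h.py <<'E'
def snap(n,f):
    c=r.calibration(n); im,d=r.get_image(n); cv2.imwrite(f"pics/{f}.png",im); np.savez(f"pics/{f}.npz",d=d,**c); return im,d,c
def load(f):
    z=np.load(f"pics/{f}.npz"); c={k:(z[k] if z[k].ndim else float(z[k])) for k in z.files if k!='d'}; return cv2.imread(f"pics/{f}.png"),z['d'],c
def crop(f,u0,v0,u1,v1,s,o):
    im=cv2.imread(f"pics/{f}.png")[v0:v1,u0:u1]; cv2.imwrite(f"pics/{o}.png",cv2.resize(im,None,fx=s,fy=s,interpolation=cv2.INTER_CUBIC))
E
python3 - <<'E'
from h import *
plan([((0.62,-0.02,0.33),0)]); snap('wrist','w1'); print(r.sense()['joints'].round(2))
E
```

```text
t 2.15 p [ 0.6194 -0.0211  0.3298] F [-0.1  0.5 -0.2] op 1.004 ok
-0.02 -0.06 0.11 -0.1 0.0 0.0  n= 1
[ 0.28  0.22  0.05  0.   -1.4  -1.85]
```

View pics/w1.png

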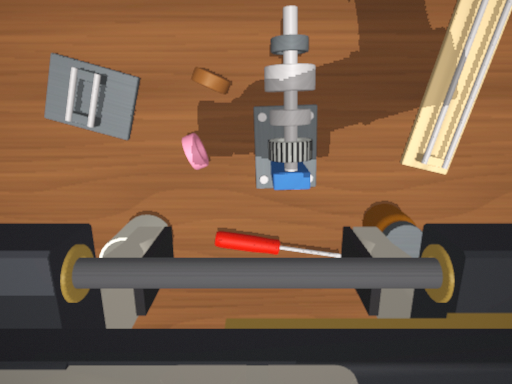

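```bash
python3 - <<'E'
from h import *
crop('w1',230,0,350,200,3,'w1bar'); crop('w1',30,40,150,150,5,'w1cr')
E
```

```text
(no output)
```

View pics/w1bar.png

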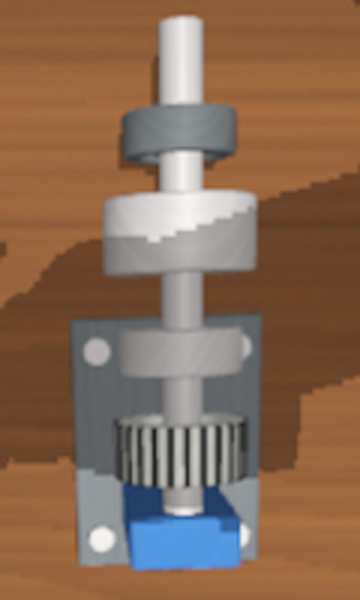

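View pics/w1cr.png

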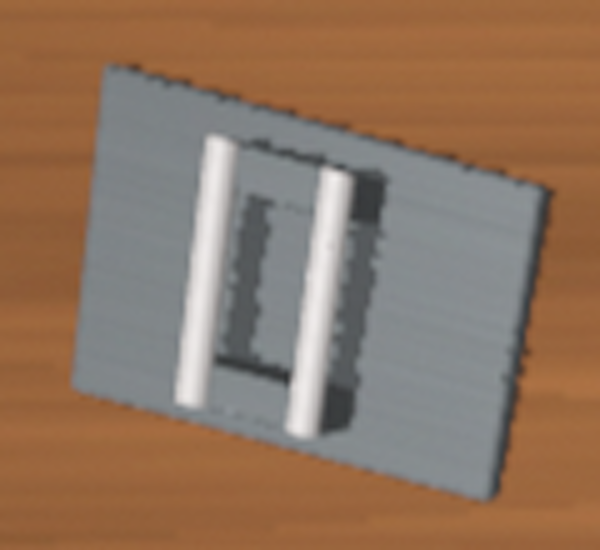

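```bash
python3 - <<'E'
from h import *
im,d,c=load('w1')
a=ray(c,290.4,6,.085); b=ray(c,291.3,163,.085); print('bar',a,b,np.degrees(np.arctan2(*(b-a)[[1,0]])))
# free-end edge, rings z top = at rim; ring left/right extents at z=.077 silhouettes
for n,l,rr,v0,v1 in [('col',122,236,118,150),('wide',103,257,232,270),('nar',120,244,355,372),('pul',115,247,450,480)]:
    vm=(v0)/3; A=ray(c,230+l/3,vm,.077);B=ray(c,230+rr/3,vm,.077); print(n,A,B,(A+B)/2)
# axial extents: top edges of rings: collar top z .077+.022
for n,R,v0,v1 in [('col',.022,107,155),('wide',.030,197,272),('nar',.025,330,377),('pul',.027,422,486)]:
    A=ray(c,291,v0/3,.077+R);B=ray(c,291,v1/3,.077+R); print(n,A[0],B[0],'len',B[0]-A[0],'mid',(A[0]+B[0])/2)
q=[ray(c,30+x/5,40+y/5,.030) for x,y in [(222,137),(190,403),(337,172),(303,434)]]
print(np.array(q)); print('cradle',np.mean(q,0),[np.degrees(np.arctan2(*(q[i+1]-q[i])[[1,0]])) for i in(0,2)],np.linalg.norm(q[1]-q[0]),np.linalg.norm(q[2]-q[0]))
q=[ray(c,30+x/5,40+y/5,.010) for x,y in [(107,65),(550,188),(72,388),(495,500)]]
print('plate',np.mean(q,0),np.linalg.norm(q[1]-q[0]),np.linalg.norm(q[2]-q[0]),[np.degrees(np.arctan2(*(q[i+2]-q[i])[[1,0]])) for i in(0,1)])
P=cloud(d,c); print('bench z',np.nanmedian(P[180:220,180:330,2]),'bar top',P[20:28,289:293,2].max())
E
```

```text
bar [0.44885649 0.01574375 0.085     ] [0.62354838 0.02131763 0.085     ] 1.8275133074732413
col [ 0.48119273 -0.00528802  0.077     ] [0.48126975 0.03829553 0.077     ] [0.48123124 0.01650375 0.077     ]
wide [ 0.52246804 -0.0123708   0.077     ] [0.52256975 0.04822195 0.077     ] [0.5225189  0.01792557 0.077     ]
nar [ 0.56981541 -0.0052553   0.077     ] [0.56989485 0.04511837 0.077     ] [0.56985513 0.01993153 0.077     ]
pul [ 0.60853212 -0.00699062  0.077     ] [0.60861429 0.04801307 0.077     ] [0.6085732  0.02051123 0.077     ]
col 0.4811350529501872 0.4972272603630472 len 0.016092207412859993 mid 0.4891811566566172
wide 0.5123703593611872 0.5383213520652386 len 0.025950992704051323 mid 0.5253458557132129
nar 0.5592399715920207 0.5767664646062993 len 0.017526493014278666 mid 0.56800321809916
pul 0.5937226671157496 0.6187778000127816 len 0.025055132897031984 mid 0.6062502335642657
[[ 0.50687993 -0.25953227  0.03      ]
 [ 0.57492797 -0.27843112  0.03      ]
 [ 0.51556937 -0.23061011  0.03      ]
 [ 0.58328422 -0.24878483  0.03      ]]
cradle [ 0.54516537 -0.25433958  0.03      ] [np.float64(-15.52146500567131), np.float64(-15.02414236924002)] 0.07062366998574389 0.030199302631817602
plate [ 0.54519665 -0.25209509  0.01      ] 0.12069330802570426 0.0884885817359899 [np.float64(-15.905070941548479), np.float64(-15.781808238185024)]
bench z 0.00047935133607129865 bar top nan
```

Emit:
send_rows(
  moves="0 0 6 20 0 0 0; 0 0 6 20 0 0 0; 0 0 6 20 0 0 0; 0 0 6 20 0 0 0; 0 0 6 20 0 0 0; 0 0 6 20 0 0 0; 0 0 6 20 0 0 0; 0 0 6 20 0 0 0",
)

```text
clock: 3.0
ee_pos: [0.5604, 0.1786, 0.3297]
ee_rot: [0.501, -0.5, 0.5, 0.499]
force: [-0.9, -0.3, -1.4]
opening: 0.999
```

```bash
python3 - <<'E'
from h import *
print(r.sense()['ee_pos'],r.sense()['dq'].round(3)); snap('wrist','w2'); 
crop('w2',200,0,400,210,3.8,'w2c')
E
```

```text
[0.5603763  0.17857769 0.32974916] [-0.006  0.002  0.002  0.001  0.001 -0.003]
```

View pics/w2.png

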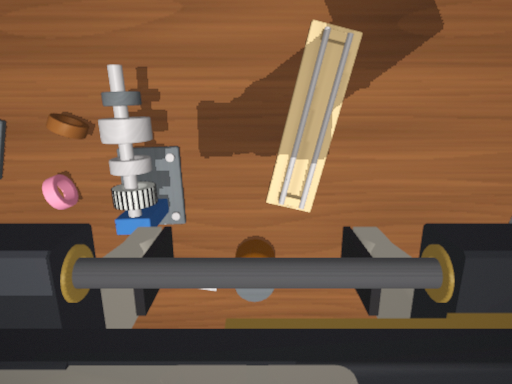

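View pics/w2c.png

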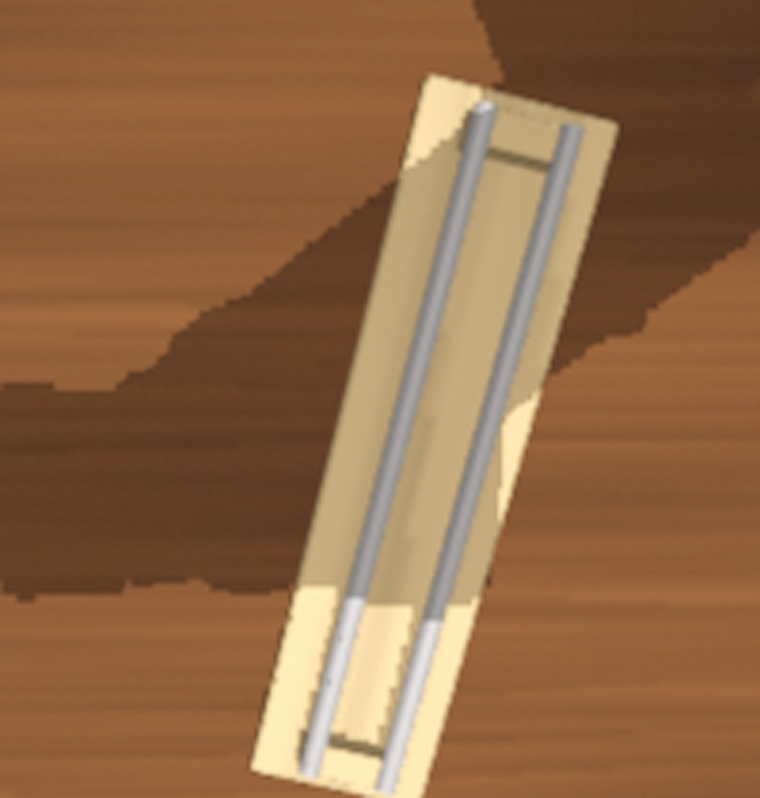

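```bash
python3 - <<'E'
from h import *
im,d,c=load('w2')
q=[ray(c,200+x/3.8,y/3.8,.030) for x,y in [(484,104),(310,774),(573,128),(385,789)]]
print('rack',np.mean(q,0),[np.degrees(np.arctan2(*(q[i+1]-q[i])[[1,0]])) for i in(0,2)],np.linalg.norm(q[1]-q[0]),np.linalg.norm(q[2]-q[0]),np.linalg.norm(q[3]-q[1]))
q=[ray(c,200+x/3.8,y/3.8,.010) for x,y in [(428,74),(252,768),(619,125),(424,800)]]
print('base',np.mean(q,0),[np.degrees(np.arctan2(*(q[i+1]-q[i])[[1,0]])) for i in(0,2)],np.linalg.norm(q[1]-q[0]),np.linalg.norm(q[2]-q[0]))
y=np.radians(1.8)
plan([((.489,.017,.15),y),((.489,.017,.058),y)])
E
```

```text
rack [0.52129427 0.25579535 0.03      ] [np.float64(-12.940637922586689), np.float64(-13.301888563223846)] 0.24024143666327946 0.031092450753891488 0.029585479198940525
base [0.52064184 0.25633746 0.01      ] [np.float64(-13.315397806924638), np.float64(-13.04341165700162)] 0.2582550976034723 0.06933714063545067
t 3.05 p [0.5605 0.1786 0.3297] F [-0.5  0.1 -0.2] op 0.999 ok
17.97 7.11 -16.17 -1.9 -0.0 0.0  n= 6
27.17 7.11 -16.17 -1.9 -0.0 0.0  n= 7
```

Emit:
send_rows(
  moves="0 18 7.1 -16.2 -1.9 0 0; 0 18 7.1 -16.2 -1.9 0 0; 0 18 7.1 -16.2 -1.9 0 0; 0 18 7.1 -16.2 -1.9 0 0; 0 18 7.1 -16.2 -1.9 0 0; 0 18 7.1 -16.2 -1.9 0 0; 0 18 7.1 -16.2 -1.9 0 0; 0 21 7.1 -16.2 -1.9 0 0; 0 24 7.1 -16.2 -1.9 0 0;  0 27.1 7.1 -16.2 -1.9 0 0; 0 27.1 7.1 -16.2 -1.9 0 0; 0 27.1 7.1 -16.2 -1.9 0 0",
)

```text
clock: 4.25
ee_pos: [0.4902, 0.0184, 0.0595]
ee_rot: [-0.492, 0.508, -0.492, -0.508]
force: [0.4, 0.2, 0.2]
opening: 0.997
```

```bash
python3 - <<'E'
from h import *
y=np.radians(1.8)
plan([((.489,.017,.058),y)]); snap('wrist','w3'); snap('side','s3'); crop('s3',140,120,300,260,4,'s3c')
E
```

```text
t 4.25 p [0.4902 0.0184 0.0595] F [0.4 0.2 0.2] op 0.997 ok
0.15 0.12 -0.13 0.1 -0.0 0.0  n= 1
```

View pics/w3.png

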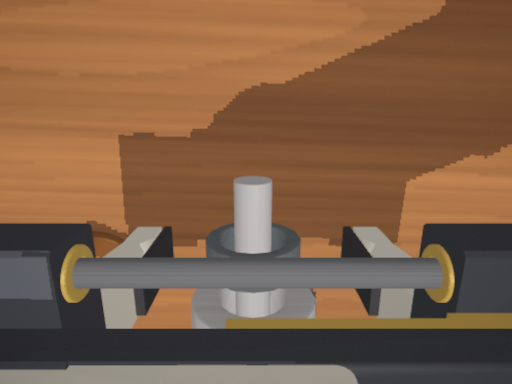

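View pics/s3c.png

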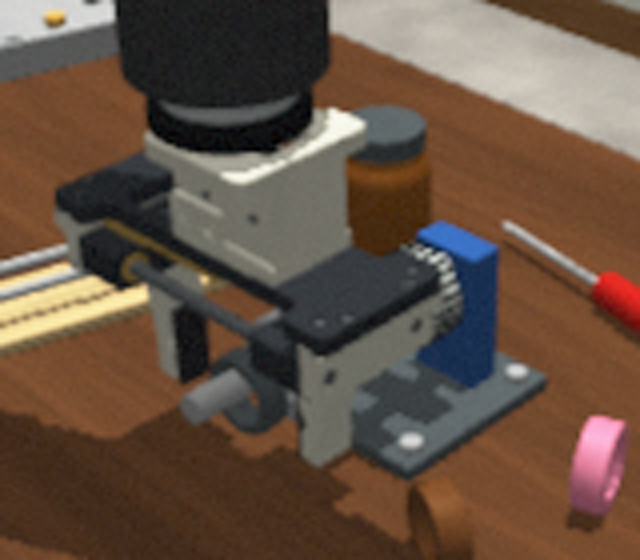

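Emit:
send_rows(
  moves="0 0.15 0.1 -0.13 0 0 0; 0 0.15 0.1 -0.13 0 0 0; 200 0.15 0.1 -0.13 0 0 0; 200 0.15 0.1 -0.13 0 0 0; 200 0.15 0.1 -0.13 0 0 0; 200 0.15 0.1 -0.13 0 0 0; 200 0.15 0.1 -0.13 0 0 0; 200 0.15 0.1 -0.13 0 0 0; 200 0.15 0.1 -0.13 0 0 0; 200 0.15 0.1 -0.13 0 0 0",
  grip_force=15,
)

```text
clock: 5.35
ee_pos: [0.488, 0.0166, 0.057]
ee_rot: [0.492, -0.508, 0.492, 0.508]
force: [-0.2, 0.1, -0.5]
opening: 0.5
```

```bash
python3 - <<'E'
from h import *
y=np.radians(1.8); k=np.tan(y)
def B(x): return .0157+k*(x-.449)
plan([((.489,.017,.066),y),((.42,B(.42),.066),y),((.42,B(.42),.13),y)]); print(r.sense()['torque'])
E
```

```text
t 5.35 p [0.488  0.0166 0.057 ] F [-0.2  0.1 -0.5] op 0.5 ok
-0.90 -0.10 0.03 0.1 -0.0 -0.0  n= 1
-0.90 6.81 0.04 0.1 -0.0 -0.0  n= 2
-7.30 6.81 0.04 0.1 -0.0 -0.0  n= 2
[ 0.05575646  0.0122372  -0.01687767]
```

Emit:
send_rows(
  moves="200 -0.4 0 0 0 0 0; 200 -0.8 0 0 0 0 0; 200 -0.8 1.5 0 0 0 0; 200 -0.8 4 0 0 0 0; 200 -0.8 6.8 0.04 0 0 0; 200 -0.8 6.8 0.04 0 0 0; 200 -3 6.8 0.04 0 0 0; 200 -6 6.8 0.04 0 0 0; 200 -6 6.8 0.04 0 0 0",
)

```text
clock: 6.25
ee_pos: [0.4227, 0.0158, 0.1208]
ee_rot: [-0.494, 0.509, -0.489, -0.507]
force: [1.0, 0.3, -1.3]
opening: 0.504
```

```bash
cat >> h.py <<'E'
RY=np.radians(-13.1); RC=np.array([.521,.256])
def rack(s): return RC+s*np.array([np.cos(RY),np.sin(RY)])
BY=np.radians(1.8)
def bar(x): return (x,.0157+np.tan(BY)*(x-.449))
CY=np.radians(-15.5); CC=np.array([.545,-.2535])
E
python3 - <<'E'
from h import *
p=rack(-.08)
plan([((*p,.10),RY),((*p,.0315),RY)]); snap('wrist','w4'); print(r.sense()['torque'])
E
```

```text
t 6.25 p [0.4227 0.0158 0.1208] F [ 1.   0.3 -1.3] op 0.504 ok
2.15 -2.89 25.74 15.0 0.2 0.4  n= 6
9.00 -2.85 25.73 15.0 0.2 0.4  n= 6
[-0.04475844  0.01801929  0.02236718]
```

View pics/w4.png

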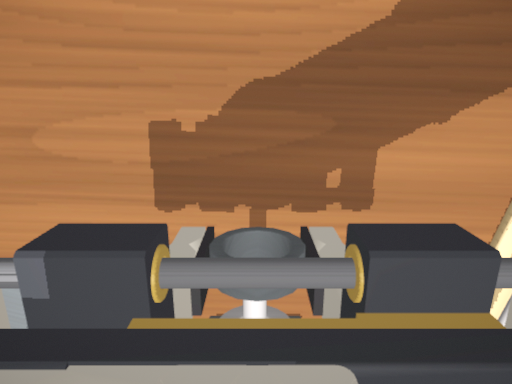

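Emit:
send_rows(
  moves="200 1 -2.9 25.7 15 0.2 0.4; 200 1 -2.9 25.7 15 0.2 0.4; 200 1 -2.9 25.7 15 0.2 0.4; 200 1 -2.9 25.7 15 0.2 0.4; 200 1 -2.9 25.7 15 0.2 0.4; 200 1 -2.9 25.7 15 0.2 0.4; 200 4 -2.9 25.7 15 0.2 0.4; 200 4 -2.9 25.7 15 0.2 0.4; 200 4 -2.9 25.7 15 0.2 0.4",
)

```text
clock: 7.2
ee_pos: [0.4402, 0.2715, 0.0764]
ee_rot: [0.55, -0.439, 0.558, 0.44]
force: [0.3, 0.1, -0.0]
opening: 0.501
```

```bash
python3 - <<'E'
from h import *
p=rack(-.08)
plan([((*p,.04),RY),((*p,.0315),RY)]); snap('wrist','w5'); snap('side','s5');crop('s5',60,130,260,260,4,'s5c')
E
```

```text
t 7.2 p [0.4402 0.2715 0.0764] F [ 0.3  0.1 -0. ] op 0.501 ok
3.64 -0.25 0.35 -0.0 -0.4 -0.4  n= 1
4.49 -0.26 0.36 -0.0 -0.4 -0.4  n= 1
```

View pics/w5.png

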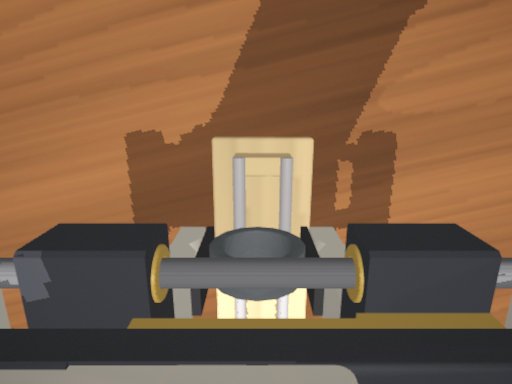

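View pics/s5c.png

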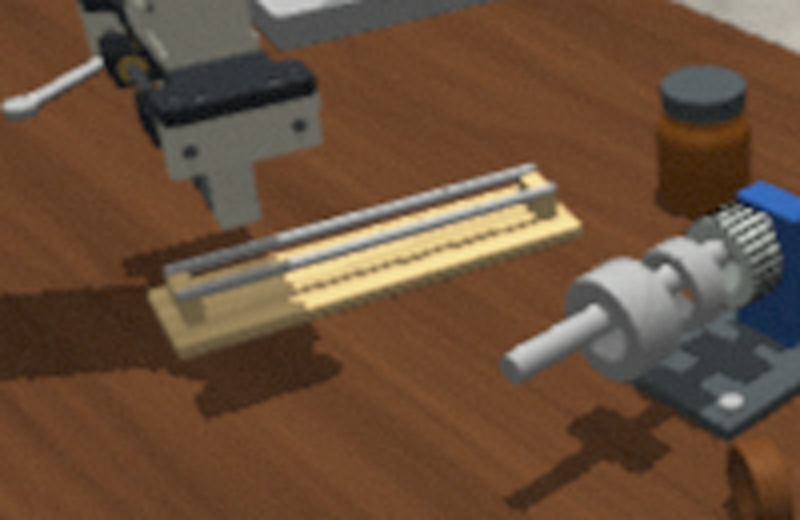

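Emit:
send_rows(
  moves="200 1 -0.25 0.35 0 -0.4 -0.4; 200 2.5 -0.25 0.35 0 -0.4 -0.4; 200 3.6 -0.25 0.35 0 -0.4 -0.4; 200 3.6 -0.25 0.35 0 -0.4 -0.4; 200 3.6 -0.25 0.35 0 -0.4 -0.4",
)

```text
clock: 7.8
ee_pos: [0.444, 0.2753, 0.0416]
ee_rot: [0.555, -0.439, 0.553, 0.44]
force: [-0.1, 0.9, -1.0]
opening: 0.501
```

```bash
python3 - <<'E'
from h import *
p=rack(-.08)
plan([((*p,.0315),RY)])
E
```

```text
t 7.8 p [0.444  0.2753 0.0416] F [-0.1  0.9 -1. ] op 0.501 ok
1.00 0.06 -0.14 -0.0 0.2 0.0  n= 1
```

Emit:
send_rows(
  moves="200 0.5 0.06 -0.12 0 0.2 0; 200 0.95 0.06 -0.12 0 0.2 0; 200 0.95 0.06 -0.12 0 0.2 0; 200 0.95 0.06 -0.12 0 0.2 0",
)

```text
clock: 8.2
ee_pos: [0.4428, 0.2743, 0.0315]
ee_rot: [0.554, -0.44, 0.554, 0.439]
force: [0.3, 0.3, -1.0]
opening: 0.508
```

```bash
python3 - <<'E'
from h import *
p=rack(-.08)
plan([((*p,.0315),RY)]); print(r.sense()['torque'])
E
```

```text
t 8.2 p [0.4428 0.2743 0.0315] F [ 0.3  0.3 -1. ] op 0.508 ok
-0.00 -0.04 -0.01 -0.0 -0.1 0.0  n= 1
[-0.05534598  0.04544634  0.01223055]
```

Emit:
send_rows(
  moves="0 0 0 0 0 0 0; 0 0 0 0 0 0 0; 0 0 0 0 0 0 0; 0 0 0 0 0 0 0; 0 0 0 0 0 0 0; 0 -2 0 0 0 0 0; 0 -5 0 0 0 0 0; 0 -9 0 0 0 0 0; 0 -11 0 0 0 0 0; 0 -11 0 0 0 0 0",
)

```text
clock: 9.2
ee_pos: [0.4442, 0.276, 0.145]
ee_rot: [0.556, -0.44, 0.552, 0.44]
force: [-0.2, 0.4, 0.6]
opening: 0.996
```

```bash
python3 - <<'E'
from h import *
b=bar(.525)
plan([((*b,.13),BY),((*b,.058),BY)]);snap('wrist','w6')
snap('side','s6');crop('s6',60,130,260,260,4,'s6c')
E
```

```text
t 9.2 p [0.4442 0.276  0.145 ] F [-0.2  0.4  0.6] op 0.996 ok
1.45 -13.71 -23.29 -14.9 0.2 0.2  n= 6
8.64 -13.68 -23.33 -14.9 0.2 0.2  n= 6
```

View pics/s6c.png

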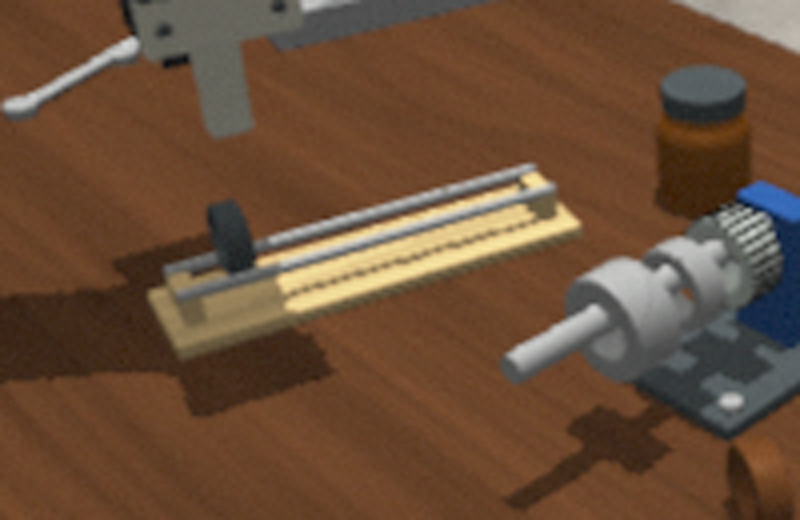

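View pics/w6.png

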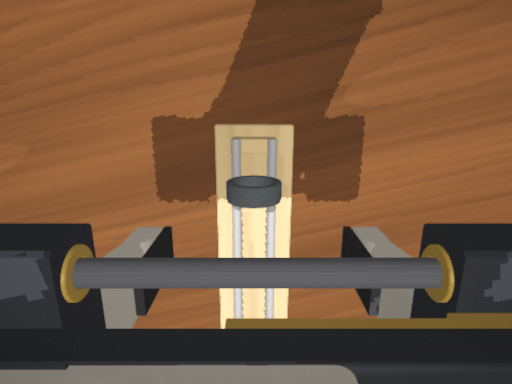

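Emit:
send_rows(
  moves="0 0.5 -13.7 -23.3 -14.9 0.2 0.2; 0 0.5 -13.7 -23.3 -14.9 0.2 0.2; 0 0.5 -13.7 -23.3 -14.9 0.2 0.2; 0 0.5 -13.7 -23.3 -14.9 0.2 0.2; 0 0.5 -13.7 -23.3 -14.9 0.2 0.2; 0 0.5 -13.7 -23.3 -14.9 0.2 0.2; 0 0.5 -13.7 -23.3 -14.9 0.2 0.2; 0 2 -13.7 -23.3 -14.9 0.2 0.2; 0 4.5 -13.7 -23.3 -14.9 0.2 0.2; 0 6.5 -13.7 -23.3 -14.9 0.2 0.2; 0 8.6 -13.7 -23.3 -14.9 0.2 0.2; 0 8.6 -13.7 -23.3 -14.9 0.2 0.2; 0 8.6 -13.7 -23.3 -14.9 0.2 0.2",
)

```text
clock: 10.6
ee_pos: [0.5227, 0.0165, 0.0553]
ee_rot: [0.489, -0.508, 0.495, 0.508]
force: [-0.1, 0.5, 0.2]
opening: 1.003
```

```bash
python3 - <<'E'
from h import *
b=bar(.525)
plan([((*b,.058),BY)]);snap('wrist','w7')
E
```

```text
t 10.6 p [0.5227 0.0165 0.0553] F [-0.1  0.5  0.2] op 1.003 ok
-0.27 -0.23 0.15 0.0 -0.3 -0.3  n= 1
```

View pics/w7.png

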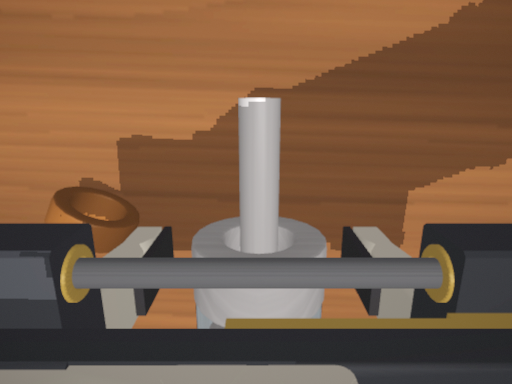

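Emit:
send_rows(
  moves="0 -0.25 -0.2 0.15 0 -0.3 -0.3; 0 -0.25 -0.2 0.15 0 -0.3 -0.3; 200 -0.25 -0.2 0.15 0 -0.3 -0.3; 200 -0.25 -0.2 0.15 0 -0.3 -0.3; 200 -0.25 -0.2 0.15 0 -0.3 -0.3; 200 -0.25 -0.2 0.15 0 -0.3 -0.3; 200 -0.25 -0.2 0.15 0 -0.3 -0.3; 200 -0.25 -0.2 0.15 0 -0.3 -0.3; 200 -0.25 -0.2 0.15 0 -0.3 -0.3",
  grip_force=35,
)

```text
clock: 11.55
ee_pos: [0.5252, 0.0179, 0.0583]
ee_rot: [-0.493, 0.508, -0.492, -0.508]
force: [-0.1, 0.3, 1.0]
opening: 0.681
```

```bash
python3 - <<'E'
from h import *
z=r.sense()['ee_pos'][2]
plan([((*bar(.525),z+.008),BY),((*bar(.42),z+.008),BY)]); print(r.sense()['torque'])
E
```

```text
t 11.55 p [0.5252 0.0179 0.0583] F [-0.1  0.3  1. ] op 0.681 ok
-0.80 0.02 0.02 -0.0 0.1 0.1  n= 1
-0.82 10.52 0.01 -0.0 0.1 0.1  n= 3
[0.14813655 0.15436782 0.03237519]
```

Emit:
send_rows(
  moves="200 -0.4 0 0 0 0.1 0.1; 200 -0.8 0 0 0 0.1 0.1; 200 -0.8 0 0 0 0.1 0.1; 200 -0.8 2 0 0 0.1 0.1; 200 -0.8 4.5 0 0 0.1 0.1; 200 -0.8 7 0 0 0.1 0.1; 200 -0.8 9.5 0 0 0.1 0.1; 200 -0.8 10.4 0 0 0.1 0.1; 200 -0.8 10.4 0 0 0.1 0.1; 200 -3 10.4 0 0 0.1 0.1; 200 -6 10.4 0 0 0.1 0.1; 200 -6 10.4 0 0 0.1 0.1",
)

```text
clock: 12.75
ee_pos: [0.4248, 0.0159, 0.1217]
ee_rot: [-0.494, 0.509, -0.49, -0.507]
force: [1.1, -0.1, -4.3]
opening: 0.681
```

```bash
python3 - <<'E'
from h import *
p=rack(0.0)
plan([((*p,.11),RY),((*p,.06),RY)]); print(r.sense()['torque']); snap('wrist','w8')
E
```

```text
t 12.75 p [0.4248 0.0159 0.1217] F [ 1.1 -0.1 -4.3] op 0.681 ok
1.28 -10.37 23.69 14.9 0.1 0.4  n= 6
6.28 -10.34 23.68 14.9 0.1 0.4  n= 6
[ 0.12171236 -0.22304015  0.00203465]
```

View pics/w8.png

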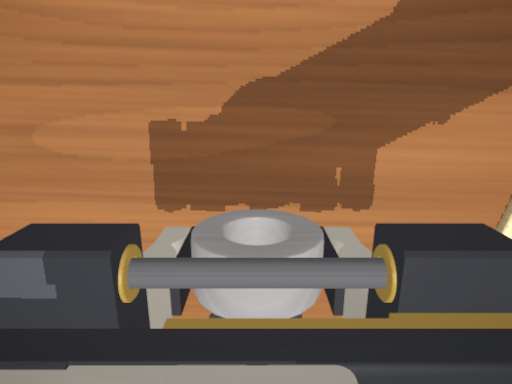

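Emit:
send_rows(
  moves="200 0.5 -10.4 23.7 14.9 0.1 0.4; 200 0.5 -10.4 23.7 14.9 0.1 0.4; 200 0.5 -10.4 23.7 14.9 0.1 0.4; 200 0.5 -10.4 23.7 14.9 0.1 0.4; 200 0.5 -10.4 23.7 14.9 0.1 0.4; 200 0.5 -10.4 23.7 14.9 0.1 0.4; 200 0.5 -10.4 23.7 14.9 0.1 0.4; 200 3 -10.4 23.7 14.9 0.1 0.4; 200 6 -10.4 23.7 14.9 0.1 0.4; 200 6 -10.4 23.7 14.9 0.1 0.4; 200 6 -10.4 23.7 14.9 0.1 0.4",
)

```text
clock: 13.9
ee_pos: [0.5176, 0.2536, 0.0576]
ee_rot: [0.551, -0.438, 0.557, 0.44]
force: [-0.2, 0.2, -3.3]
opening: 0.682
```

```bash
python3 - <<'E'
from h import *
p=rack(0.0)
plan([((*p,.046),RY),((*p,.0425),RY)]); snap('wrist','w9')
E
```

```text
t 13.9 p [0.5176 0.2536 0.0576] F [-0.2  0.2 -3.3] op 0.682 ok
1.16 -0.29 0.32 -0.1 -0.3 -0.4  n= 1
1.51 -0.29 0.32 -0.1 -0.3 -0.4  n= 1
```

View pics/w9.png

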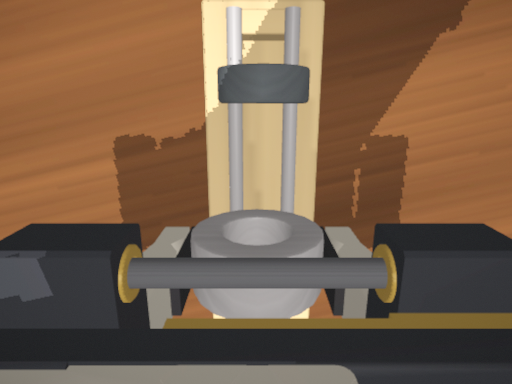

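Emit:
send_rows(
  moves="200 0.8 -0.3 0.3 0 -0.3 -0.4; 200 1.2 -0.3 0.3 0 -0.3 -0.4; 200 1.2 -0.3 0.3 0 -0.3 -0.4; 200 1.2 -0.3 0.3 0 -0.3 -0.4",
)

```text
clock: 14.35
ee_pos: [0.5214, 0.2569, 0.0462]
ee_rot: [0.555, -0.439, 0.553, 0.44]
force: [-0.4, -0.5, -4.6]
opening: 0.685
```

```bash
python3 - <<'E'
from h import *
p=rack(0.0)
plan([((*p,.0425),RY)])
E
```

```text
t 14.35 p [0.5214 0.2569 0.0462] F [-0.4 -0.5 -4.6] op 0.685 ok
0.37 0.02 -0.10 -0.0 0.1 0.0  n= 1
```

Emit:
send_rows(
  moves="200 0.2 0 -0.1 0 0.1 0; 200 0.4 0 -0.1 0 0.1 0; 200 0.4 0 -0.1 0 0.1 0; 0 0.4 0 -0.1 0 0.1 0; 0 0.4 0 -0.1 0 0.1 0; 0 0.4 0 -0.1 0 0.1 0; 0 0.4 0 -0.1 0 0.1 0; 0 0.4 0 -0.1 0 0.1 0; 0 -2 0 -0.1 0 0.1 0; 0 -5 0 -0.1 0 0.1 0; 0 -9 0 -0.1 0 0.1 0; 0 -10 0 -0.1 0 0.1 0; 0 -10 0 -0.1 0 0.1 0",
)

```text
clock: 15.65
ee_pos: [0.522, 0.2566, 0.1483]
ee_rot: [0.556, -0.439, 0.552, 0.44]
force: [-0.0, 0.4, -1.0]
opening: 0.999
```

```bash
python3 - <<'E'
from h import *
b=bar(.568)
plan([((*b,.13),BY),((*b,.058),BY)]);snap('wrist','w10')
E
```

```text
t 15.65 p [0.522  0.2566 0.1483] F [-0.   0.4 -1. ] op 0.999 ok
1.76 -9.86 -22.06 -14.9 0.2 0.2  n= 5
8.96 -9.84 -22.09 -14.9 0.2 0.2  n= 6
```

View pics/w10.png

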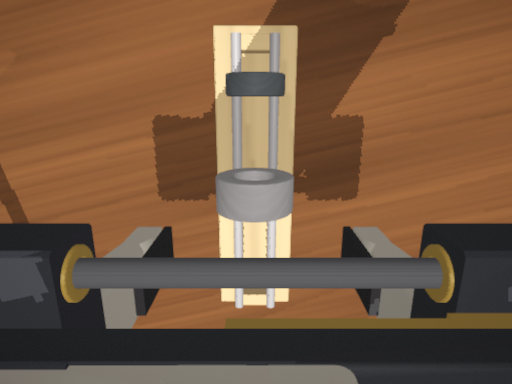

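Emit:
send_rows(
  moves="0 1 -9.9 -22 -14.9 0.1 0.1; 0 1 -9.9 -22 -14.9 0.1 0.1; 0 1 -9.9 -22 -14.9 0.1 0.1; 0 1 -9.9 -22 -14.9 0.1 0.1; 0 1 -9.9 -22 -14.9 0.1 0.1; 0 1 -9.9 -22 -14.9 0.1 0.1; 0 1 -9.9 -22 -14.9 0.1 0.1; 0 3 -9.9 -22 -14.9 0.1 0.1; 0 5 -9.9 -22 -14.9 0.1 0.1; 0 7 -9.9 -22 -14.9 0.1 0.1; 0 8.8 -9.9 -22 -14.9 0.1 0.1; 0 8.8 -9.9 -22 -14.9 0.1 0.1; 0 8.8 -9.9 -22 -14.9 0.1 0.1",
)

```text
clock: 17.0
ee_pos: [0.5672, 0.0198, 0.0576]
ee_rot: [0.491, -0.508, 0.493, 0.508]
force: [0.6, 0.2, 0.6]
opening: 0.997
```

```bash
python3 - <<'E'
from h import *
b=bar(.568)
plan([((*b,.058),BY)]);snap('wrist','w11'); snap('side','s11'); crop('s11',140,120,300,260,4,'s11c')
E
```

```text
t 17.0 p [0.5672 0.0198 0.0576] F [0.6 0.2 0.6] op 0.997 ok
-0.04 -0.08 -0.04 0.1 -0.1 -0.2  n= 1
```

View pics/w11.png

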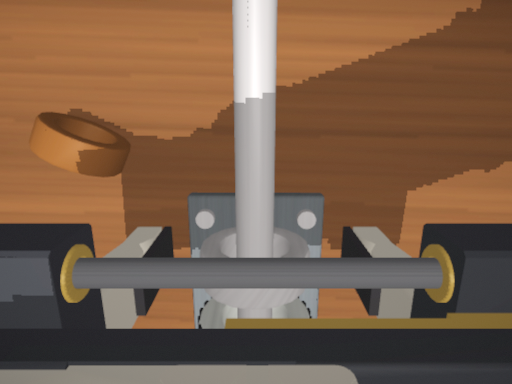

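View pics/s11c.png

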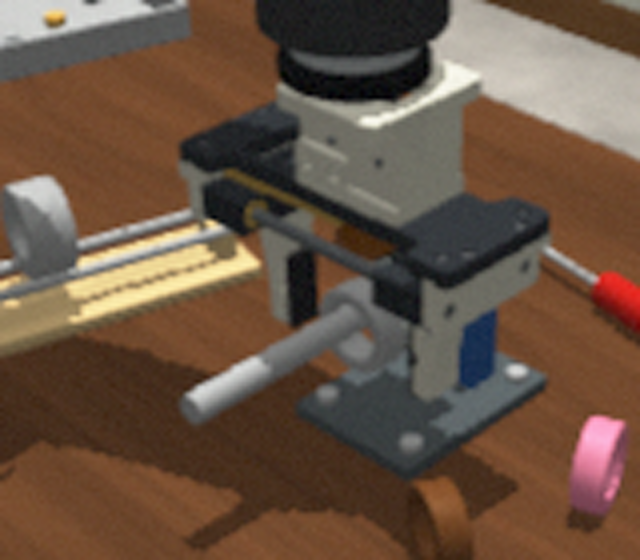

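Centred; grip the narrow spacer.

Emit:
send_rows(
  moves="200 0 -0.05 -0.04 0 -0.1 -0.2; 200 0 -0.05 -0.04 0 -0.1 -0.2; 200 0 -0.05 -0.04 0 -0.1 -0.2; 200 0 -0.05 -0.04 0 -0.1 -0.2; 200 0 -0.05 -0.04 0 -0.1 -0.2; 200 0 -0.05 -0.04 0 -0.1 -0.2; 200 0 -0.05 -0.04 0 -0.1 -0.2; 200 0 -0.05 -0.04 0 -0.1 -0.2",
  grip_force=20,
)

```text
clock: 17.9
ee_pos: [0.5681, 0.0186, 0.058]
ee_rot: [-0.493, 0.508, -0.492, -0.507]
force: [0.4, -0.1, 1.2]
opening: 0.573
```

```bash
python3 - <<'E'
from h import *
z=r.sense()['ee_pos'][2]
plan([((*bar(.568),z+.008),BY),((*bar(.42),z+.008),BY)]); print(r.sense()['torque'])
E
```

```text
t 17.9 p [0.5681 0.0186 0.058 ] F [ 0.4 -0.1  1.2] op 0.573 ok
-0.80 0.01 0.08 -0.0 0.0 0.1  n= 1
-0.83 14.81 0.07 -0.0 0.0 0.1  n= 3
[-0.11738453  0.06800979  0.03729205]
```

Emit:
send_rows(
  moves="200 -0.4 0 0.04 0 0 0.1; 200 -0.8 0 0.07 0 0 0.1; 200 -0.8 0 0.07 0 0 0.1; 200 -0.8 2 0.07 0 0 0.1; 200 -0.8 5 0.07 0 0 0.1; 200 -0.8 8 0.07 0 0 0.1; 200 -0.8 11 0.07 0 0 0.1; 200 -0.8 13 0.07 0 0 0.1; 200 -0.8 14.6 0.07 0 0 0.1; 200 -0.8 14.6 0.07 0 0 0.1; 200 -3 14.6 0.07 0 0 0.1; 200 -6.5 14.6 0.07 0 0 0.1; 200 -6.5 14.6 0.07 0 0 0.1",
)

```text
clock: 19.2
ee_pos: [0.4253, 0.016, 0.1266]
ee_rot: [-0.495, 0.509, -0.489, -0.507]
force: [0.5, 0.7, -1.9]
opening: 0.571
```

```bash
python3 - <<'E'
from h import *
p=rack(0.08)
plan([((*p,.12),RY),((*p,.06),RY)]); print(r.sense()['torque'])
E
```

```text
t 19.2 p [0.4253 0.016  0.1266] F [ 0.5  0.7 -1.9] op 0.571 ok
0.86 -18.06 21.62 14.9 0.2 0.4  n= 6
6.86 -18.02 21.60 14.9 0.2 0.4  n= 6
[ 0.08200784 -0.17765756  0.03238779]
```

Emit:
send_rows(
  moves="200 0 -18.1 21.6 14.9 0.1 0.2; 200 0 -18.1 21.6 14.9 0.1 0.2; 200 0 -18.1 21.6 14.9 0.1 0.2; 200 0 -18.1 21.6 14.9 0.1 0.2; 200 0 -18.1 21.6 14.9 0.1 0.2; 200 0 -18.1 21.6 14.9 0.1 0.2; 200 0 -18.1 21.6 14.9 0.1 0.2; 200 3 -18.1 21.6 14.9 0.1 0.2; 200 6.5 -18.1 21.6 14.9 0.1 0.2; 200 6.5 -18.1 21.6 14.9 0.1 0.2; 200 6.5 -18.1 21.6 14.9 0.1 0.2",
)

```text
clock: 20.3
ee_pos: [0.5962, 0.2358, 0.0574]
ee_rot: [0.552, -0.439, 0.556, 0.44]
force: [0.1, 1.4, -0.4]
opening: 0.577
```

```bash
python3 - <<'E'
from h import *
p=rack(0.08)
plan([((*p,.0365),RY)]); snap('wrist','w12')
E
```

```text
t 20.3 p [0.5962 0.2358 0.0574] F [ 0.1  1.4 -0.4] op 0.577 ok
2.08 -0.23 0.27 -0.0 -0.2 -0.2  n= 1
```

View pics/w12.png

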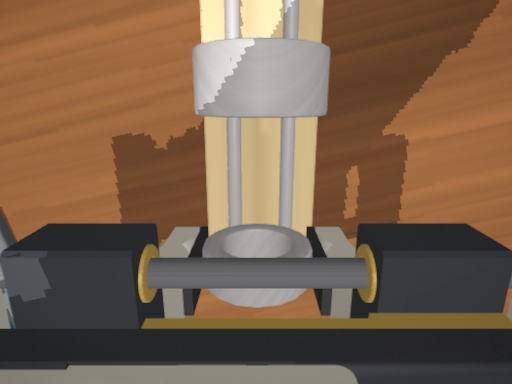

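Emit:
send_rows(
  moves="200 0.8 -0.2 0.25 0 -0.2 -0.2; 200 1.6 -0.2 0.25 0 -0.2 -0.2; 200 1.6 -0.2 0.25 0 -0.2 -0.2; 200 1.6 -0.2 0.25 0 -0.2 -0.2",
)

```text
clock: 20.75
ee_pos: [0.5986, 0.2382, 0.0418]
ee_rot: [0.554, -0.439, 0.553, 0.44]
force: [0.4, 0.4, -2.1]
opening: 0.57
```

```bash
python3 - <<'E'
from h import *
p=rack(0.08)
plan([((*p,.0365),RY)])
E
```

```text
t 20.75 p [0.5986 0.2382 0.0418] F [ 0.4  0.4 -2.1] op 0.57 ok
0.53 -0.04 -0.03 -0.0 0.1 0.0  n= 1
```

Emit:
send_rows(
  moves="200 0.3 0 0 0 0 0; 200 0.53 0 0 0 0 0; 200 0.53 0 0 0 0 0; 0 0.53 0 0 0 0 0; 0 0.53 0 0 0 0 0; 0 0.53 0 0 0 0 0; 0 0.53 0 0 0 0 0; 0 0.53 0 0 0 0 0; 0 -2 0 0 0 0 0; 0 -6 0 0 0 0 0; 0 -11 0 0 0 0 0; 0 -16 0 0 0 0 0; 0 -16 0 0 0 0 0; 0 -16 0 0 0 0 0",
)

```text
clock: 22.15
ee_pos: [0.599, 0.2385, 0.2038]
ee_rot: [0.556, -0.439, 0.552, 0.44]
force: [-0.4, 0.8, -0.2]
opening: 1.004
```

```bash
python3 - <<'E'
from h import *
b=bar(.606)
plan([((*b,.14),BY),((*b,.058),BY)]);snap('wrist','w13')
E
```

```text
t 22.15 p [0.599  0.2385 0.2038] F [-0.4  0.8 -0.2] op 1.004 ok
6.29 -5.62 -21.09 -14.9 0.3 0.2  n= 5
14.49 -5.60 -21.13 -14.9 0.3 0.2  n= 6
```

View pics/w13.png

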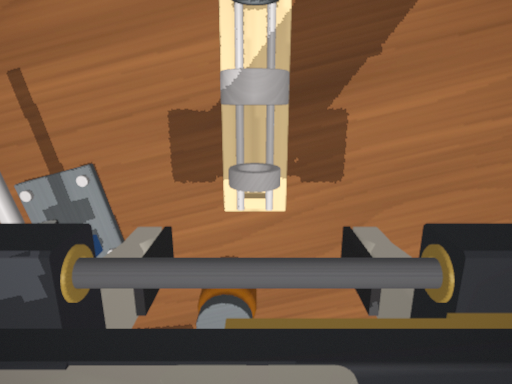

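Emit:
send_rows(
  moves="0 4 -5.6 -21 -14.9 0.2 0.1; 0 4 -5.6 -21 -14.9 0.2 0.1; 0 4 -5.6 -21 -14.9 0.2 0.1; 0 4 -5.6 -21 -14.9 0.2 0.1; 0 4 -5.6 -21 -14.9 0.2 0.1; 0 4 -5.6 -21 -14.9 0.2 0.1; 0 4 -5.6 -21 -14.9 0.2 0.1",
)

```text
clock: 22.9
ee_pos: [0.6048, 0.0202, 0.16]
ee_rot: [0.491, -0.507, 0.494, 0.508]
force: [0.6, -0.1, -0.2]
opening: 0.999
```

```bash
python3 - <<'E'
from h import *
b=bar(.606)
plan([((*b,.14),BY),((*b,.058),BY)]);snap('side','s14'); crop('s14',160,130,290,240,5,'s14c');snap('wrist','w14')
E
```

```text
t 22.9 p [0.6048 0.0202 0.16  ] F [ 0.6 -0.1 -0.2] op 0.999 ok
2.00 -0.13 0.04 -0.1 -0.1 -0.2  n= 1
10.20 -0.16 0.06 -0.1 -0.1 -0.2  n= 3
```

View pics/w14.png

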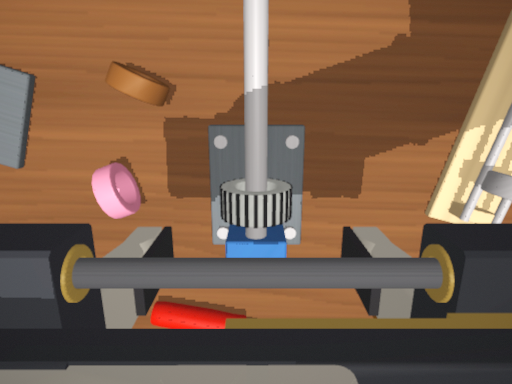

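View pics/s14c.png

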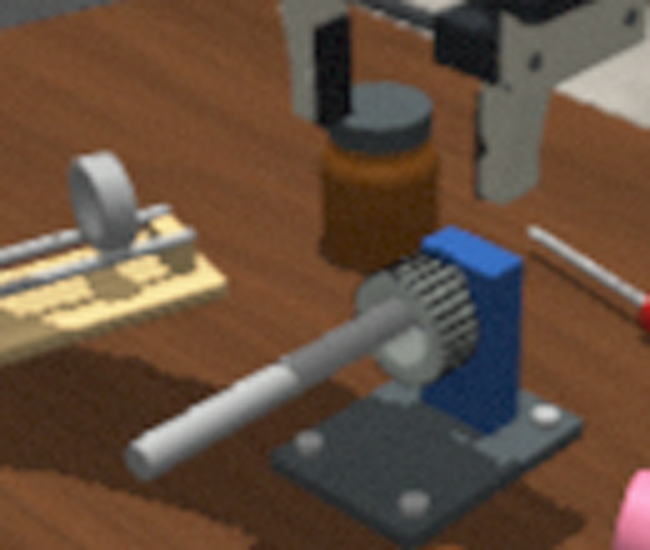

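Emit:
send_rows(
  moves="0 3 -0.1 0.05 0 -0.1 -0.2; 0 6 -0.1 0.05 0 -0.1 -0.2; 0 9 -0.1 0.05 0 -0.1 -0.2; 0 10.2 -0.1 0.05 0 -0.1 -0.2; 0 10.2 -0.1 0.05 0 -0.1 -0.2; 200 10.2 -0.1 0.05 0 -0.1 -0.2; 200 10.2 -0.1 0.05 0 -0.1 -0.2; 200 10.2 -0.1 0.05 0 -0.1 -0.2; 200 10.2 -0.1 0.05 0 -0.1 -0.2; 200 10.2 -0.1 0.05 0 -0.1 -0.2; 200 10.2 -0.1 0.05 0 -0.1 -0.2; 200 10.2 -0.1 0.05 0 -0.1 -0.2",
  grip_force=15,
)

```text
clock: 24.2
ee_pos: [0.6066, 0.0213, 0.06]
ee_rot: [-0.493, 0.508, -0.491, -0.507]
force: [-0.6, 1.0, 4.1]
opening: 0.623
```

```bash
python3 - <<'E'
from h import *
z=r.sense()['ee_pos'][2]
plan([((*bar(.606),z+.008),BY),((*bar(.42),z+.008),BY)]); print(r.sense()['torque'])
E
```

```text
t 24.2 p [0.6066 0.0213 0.06  ] F [-0.6  1.   4.1] op 0.623 ok
-0.80 0.06 -0.06 -0.0 0.0 0.2  n= 1
-0.85 18.67 -0.07 -0.0 0.0 0.2  n= 4
[ 0.09696855  0.3268053  -0.02425128]
```

Emit:
send_rows(
  moves="200 -0.4 0 -0.03 0 0 0.1; 200 -0.8 0 -0.05 0 0 0.1; 200 -0.8 0 -0.05 0 0 0.1; 200 -0.8 2 -0.05 0 0 0.1; 200 -0.8 5 -0.05 0 0 0.1; 200 -0.8 8 -0.05 0 0 0.1",
)

```text
clock: 24.8
ee_pos: [0.5252, 0.0181, 0.0667]
ee_rot: [0.492, -0.507, 0.492, 0.508]
force: [-0.3, -0.3, -0.3]
opening: 0.623
```

```bash
python3 - <<'E'
from h import *
z=.068
plan([((*bar(.42),z),BY)]); print(r.sense()['torque']); snap('wrist','w15')
E
```

```text
t 24.8 p [0.5252 0.0181 0.0667] F [-0.3 -0.3 -0.3] op 0.623 ok
-0.12 10.52 -0.01 -0.1 0.0 -0.0  n= 3
[ 0.04811875 -0.02255207 -0.05807463]
```

View pics/w15.png

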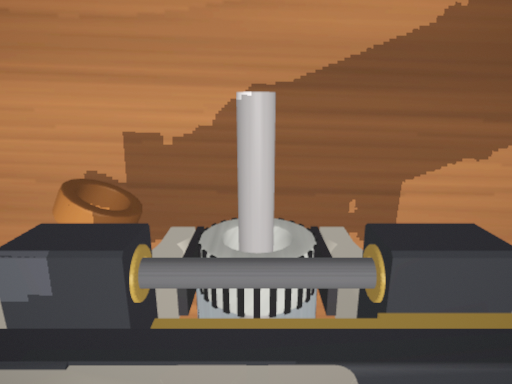

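Emit:
send_rows(
  moves="200 -0.1 3 0 0 0 0; 200 -0.1 6 0 0 0 0; 200 -0.1 9 0 0 0 0; 200 -0.1 10.4 0 0 0 0; 200 -0.1 10.4 0 0 0 0; 200 -3 10.4 0 0 0 0; 200 -6.5 10.4 0 0 0 0; 200 -6.5 10.4 0 0 0 0",
)

```text
clock: 25.65
ee_pos: [0.4263, 0.0164, 0.1365]
ee_rot: [-0.495, 0.509, -0.489, -0.507]
force: [0.5, 0.8, -0.7]
opening: 0.624
```

```bash
python3 - <<'E'
from h import *
plan([((*CC,.13),CY),((*CC,.06),CY)])
E
```

```text
t 25.65 p [0.4263 0.0164 0.1365] F [ 0.5  0.8 -0.7] op 0.624 ok
0.67 -10.99 -27.36 17.3 0.2 0.4  n= 6
7.67 -10.94 -27.38 17.3 0.2 0.4  n= 7
```

Emit:
send_rows(
  moves="200 0.5 -11 -27.4 17.3 0.2 0.3; 200 0.5 -11 -27.4 17.3 0.2 0.3; 200 0.5 -11 -27.4 17.3 0.2 0.3; 200 0.5 -11 -27.4 17.3 0.2 0.3; 200 0.5 -11 -27.4 17.3 0.2 0.3; 200 0.5 -11 -27.4 17.3 0.2 0.3; 200 0.5 -11 -27.4 17.3 0.2 0.3; 200 3 -11 -27.4 17.3 0.2 0.3; 200 5.5 -11 -27.4 17.3 0.2 0.3; 200 5.5 -11 -27.4 17.3 0.2 0.3; 200 5.5 -11 -27.4 17.3 0.2 0.3",
)

```text
clock: 26.75
ee_pos: [0.541, -0.2556, 0.0768]
ee_rot: [0.56, -0.427, 0.565, 0.429]
force: [0.8, 0.2, -1.6]
opening: 0.621
```

```bash
python3 - <<'E'
from h import *
plan([((*CC,.06),CY),((*CC,.0415),CY)]); snap('wrist','w16')
E
```

```text
t 26.75 p [ 0.541  -0.2556  0.0768] F [ 0.8  0.2 -1.6] op 0.621 ok
1.68 -0.34 0.32 -0.0 -0.3 -0.3  n= 1
3.53 -0.35 0.33 -0.0 -0.3 -0.3  n= 1
```

View pics/w16.png

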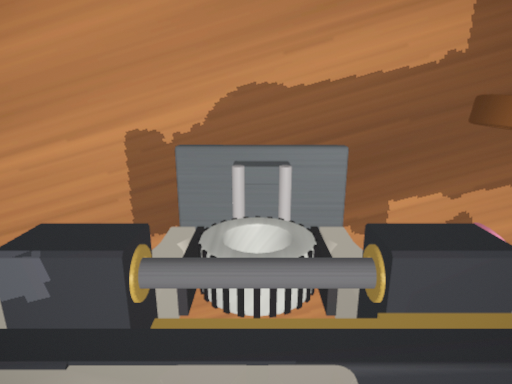

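Emit:
send_rows(
  moves="200 1 -0.3 0.3 0 -0.3 -0.3; 200 2.5 -0.3 0.3 0 -0.3 -0.3; 200 3.2 -0.3 0.3 0 -0.3 -0.3; 200 3.2 -0.3 0.3 0 -0.3 -0.3; 200 3.2 -0.3 0.3 0 -0.3 -0.3",
)

```text
clock: 27.3
ee_pos: [0.5447, -0.2534, 0.0456]
ee_rot: [0.564, -0.428, 0.562, 0.428]
force: [0.6, -0.6, -0.9]
opening: 0.618
```

```bash
python3 - <<'E'
from h import *
plan([((*CC,.0395),CY)]);snap('side','s17'); crop('s17',270,220,400,330,5,'s17c')
E
```

```text
t 27.3 p [ 0.5447 -0.2534  0.0456] F [ 0.6 -0.6 -0.9] op 0.618 ok
0.61 -0.03 0.00 -0.0 0.1 0.1  n= 1
```

View pics/s17c.png

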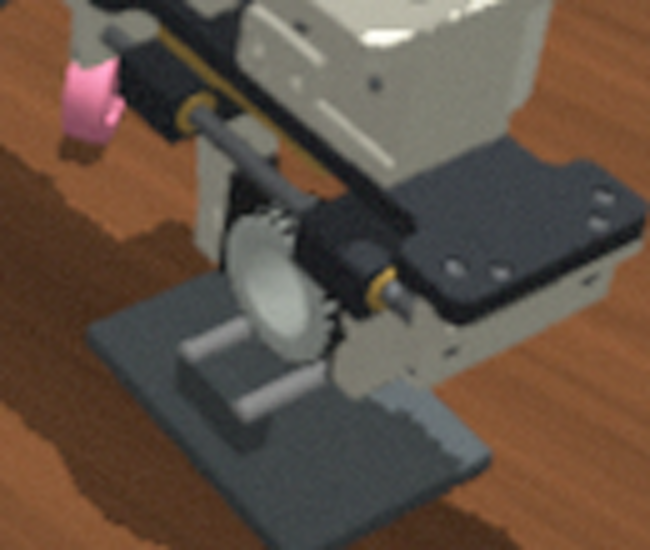

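Emit:
send_rows(
  moves="200 0.3 0 0 0 0.1 0; 200 0.6 0 0 0 0.1 0; 200 0.6 0 0 0 0.1 0; 200 0.6 0 0 0 0.1 0",
)

```text
clock: 27.75
ee_pos: [0.5447, -0.2537, 0.0397]
ee_rot: [0.563, -0.429, 0.563, 0.427]
force: [-1.0, 0.2, 2.7]
opening: 0.623
```

Emit:
send_rows(
  moves="0 0 0 0 0 0 0; 0 0 0 0 0 0 0; 0 0 0 0 0 0 0; 0 0 0 0 0 0 0; 0 0 0 0 0 0 0; 0 -2 0 0 0 0 0; 0 -6 0 0 0 0 0; 0 -11 0 0 0 0 0; 0 -14 0 0 0 0 0; 0 -14 0 0 0 0 0; 0 -14 0 0 0 0 0",
)

```text
clock: 28.85
ee_pos: [0.5444, -0.2532, 0.1799]
ee_rot: [0.564, -0.428, 0.562, 0.427]
force: [0.2, 0.5, -1.3]
opening: 0.998
```

```bash
python3 - <<'E'
from h import *
p=rack(0)
plan([((*p,.18),RY)]);snap('wrist','w18'); snap('side','s18'); crop('s18',270,220,400,330,5,'s18c')
E
```

```text
t 28.85 p [ 0.5444 -0.2532  0.1799] F [ 0.2  0.5 -1.3] op 0.998 ok
-0.04 15.89 48.43 -2.4 0.0 0.1  n= 11
```

View pics/w18.png

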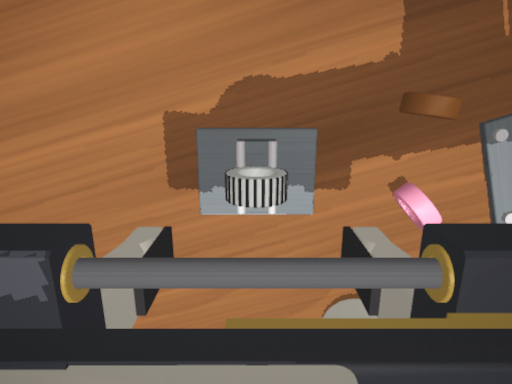

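View pics/s18c.png

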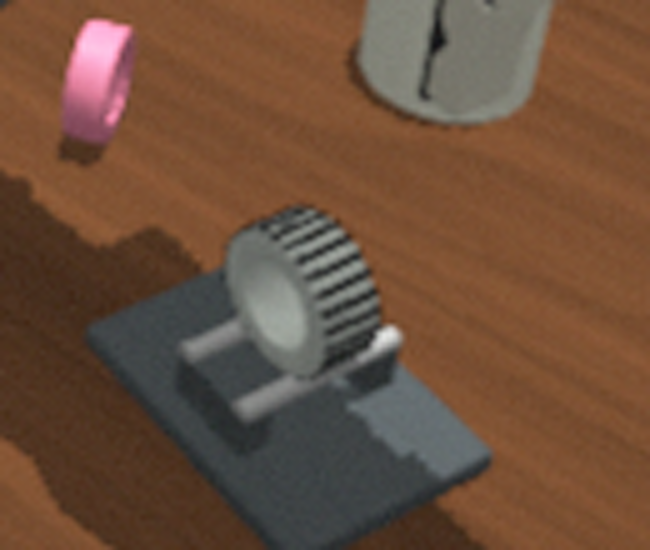

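```bash
python3 - <<'E'
from h import *
crop('w18',190,120,330,220,5.5,'w18c')
im,d,c=load('w18')
for dx in (-.01,-.005,0,.005,.01):
  R=Rt(CY); ax=np.array([np.cos(CY),np.sin(CY),0]); ctr=np.array([*CC,.057])+dx*ax
  print(dx,[proj(c,ctr+s*.012*ax+[0,0,.027]).round(1) for s in (-1,1)])
E
```

```text
-0.01 [array([256.7, 165.9]), array([256.7, 195.3])]
-0.005 [array([256.7, 172.2]), array([256.7, 201.3])]
0 [array([256.7, 178.3]), array([256.8, 207.1])]
0.005 [array([256.7, 184.5]), array([256.8, 213. ])]
0.01 [array([256.7, 190.5]), array([256.8, 218.7])]
```

View pics/w18c.png

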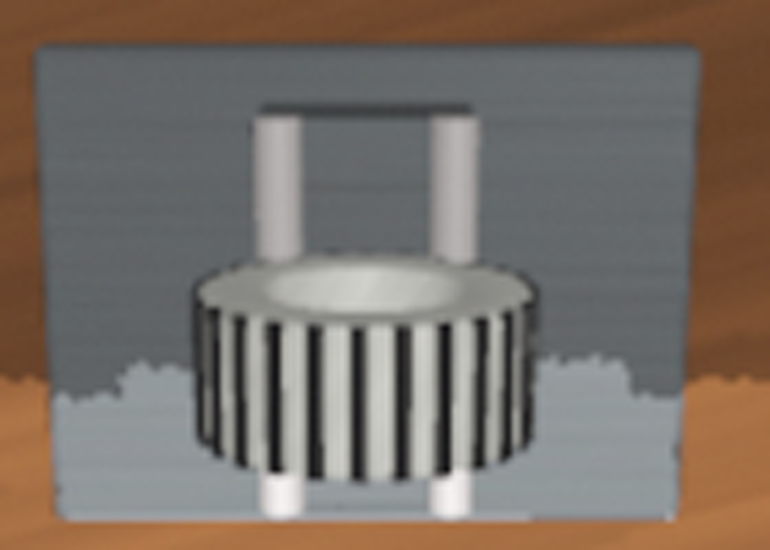

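Emit:
send_rows(
  moves="0 0 15.9 48.4 -2.4 0 0.1; 0 0 15.9 48.4 -2.4 0 0.1; 0 0 15.9 48.4 -2.4 0 0.1; 0 0 15.9 48.4 -2.4 0 0.1; 0 0 15.9 48.4 -2.4 0 0.1; 0 0 15.9 48.4 -2.4 0 0.1; 0 0 15.9 48.4 -2.4 0 0.1; 0 0 15.9 48.4 -2.4 0 0.1; 0 0 15.9 48.4 -2.4 0 0.1; 0 0 15.9 48.4 -2.4 0 0.1; 0 0 15.9 48.4 -2.4 0 0.1; 0 0 15.9 48.4 -2.4 0 0.1; 0 3 15.9 48.4 -2.4 0 0.1; 0 6 15.9 48.4 -2.4 0 0.1; 0 6 15.9 48.4 -2.4 0 0.1; 0 6 15.9 48.4 -2.4 0 0.1",
)

```text
clock: 30.55
ee_pos: [0.5206, 0.2542, 0.1186]
ee_rot: [0.553, -0.439, 0.555, 0.439]
force: [1.7, 0.2, 0.7]
opening: 1.0
```

```bash
python3 - <<'E'
from h import *
p=rack(0)
plan([((*p,.042),RY)]);snap('wrist','w19')
E
```

```text
t 30.55 p [0.5206 0.2542 0.1186] F [1.7 0.2 0.7] op 1.0 ok
7.66 -0.01 0.20 -0.1 -0.1 -0.1  n= 2
```

View pics/w19.png

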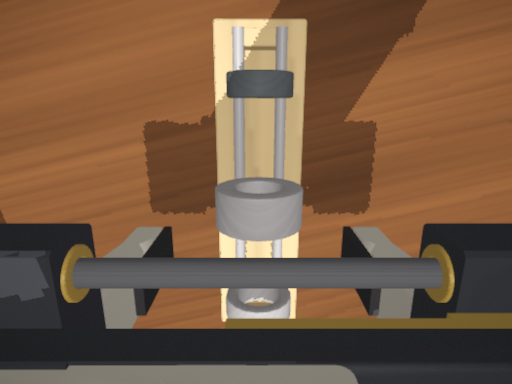

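Emit:
send_rows(
  moves="0 3 0 0.2 0 -0.1 -0.1; 0 6 0 0.2 0 -0.1 -0.1; 0 7.65 0 0.2 0 -0.1 -0.1; 0 7.65 0 0.2 0 -0.1 -0.1; 0 7.65 0 0.2 0 -0.1 -0.1; 200 7.65 0 0.2 0 -0.1 -0.1; 200 7.65 0 0.2 0 -0.1 -0.1; 200 7.65 0 0.2 0 -0.1 -0.1; 200 7.65 0 0.2 0 -0.1 -0.1; 200 7.65 0 0.2 0 -0.1 -0.1; 200 7.65 0 0.2 0 -0.1 -0.1",
  grip_force=35,
)

```text
clock: 31.7
ee_pos: [0.5203, 0.2554, 0.0428]
ee_rot: [0.553, -0.44, 0.554, 0.439]
force: [-1.2, -8.0, 6.8]
opening: 0.68
```

Emit:
send_rows(
  moves="200 -1 0 0 0 0 0; 200 -4 0 0 0 0 0; 200 -8 0 0 0 0 0; 200 -8 0 0 0 0 0; 200 -8 0 0 0 0 0",
)

```text
clock: 32.2
ee_pos: [0.521, 0.258, 0.1234]
ee_rot: [0.555, -0.439, 0.553, 0.44]
force: [0.0, -0.9, -4.4]
opening: 0.683
```

```bash
python3 - <<'E'
from h import *
b=bar(.42)
plan([((*b,.12),BY),((*b,.066),BY)]);snap('wrist','w20')
E
```

```text
t 32.2 p [0.521  0.258  0.1234] F [ 0.  -0.9 -4.4] op 0.683 ok
0.23 4.31 -25.98 -14.9 0.2 0.1  n= 6
5.63 4.32 -26.00 -14.9 0.2 0.1  n= 6
```

View pics/w20.png

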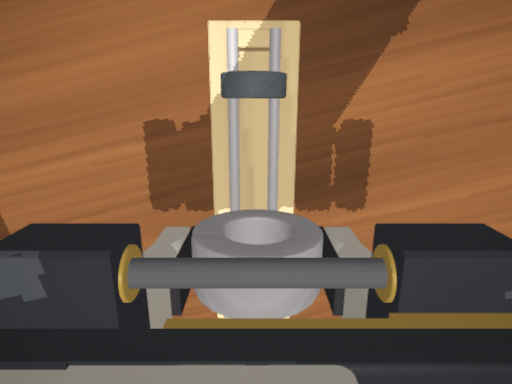

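Emit:
send_rows(
  moves="200 0 4.4 -26 -14.9 0.2 0.1; 200 0 4.4 -26 -14.9 0.2 0.1; 200 0 4.4 -26 -14.9 0.2 0.1; 200 0 4.4 -26 -14.9 0.2 0.1; 200 0 4.4 -26 -14.9 0.2 0.1; 200 0 4.4 -26 -14.9 0.2 0.1; 200 0 4.4 -26 -14.9 0.2 0.1; 200 0 4.4 -26 -14.9 0.2 0.1; 200 3 4.4 -26 -14.9 0.2 0.1; 200 5.5 4.4 -26 -14.9 0.2 0.1; 200 5.5 4.4 -26 -14.9 0.2 0.1; 200 5.5 4.4 -26 -14.9 0.2 0.1",
)

```text
clock: 33.45
ee_pos: [0.4193, 0.0148, 0.0668]
ee_rot: [-0.49, 0.508, -0.493, -0.508]
force: [1.3, 0.4, -4.4]
opening: 0.682
```

```bash
python3 - <<'E'
from h import *
plan([((*bar(.42),.067),BY)]);snap('wrist','w21'); snap('side','s21'); crop('s21',140,120,300,260,4,'s21c'); print(r.sense()['dq'].round(3))
E
```

```text
t 33.45 p [0.4193 0.0148 0.0668] F [ 1.3  0.4 -4.4] op 0.682 ok
-0.02 -0.07 0.00 0.0 -0.2 -0.1  n= 1
[-0.005 -0.013 -0.002  0.     0.005  0.   ]
```

View pics/s21c.png

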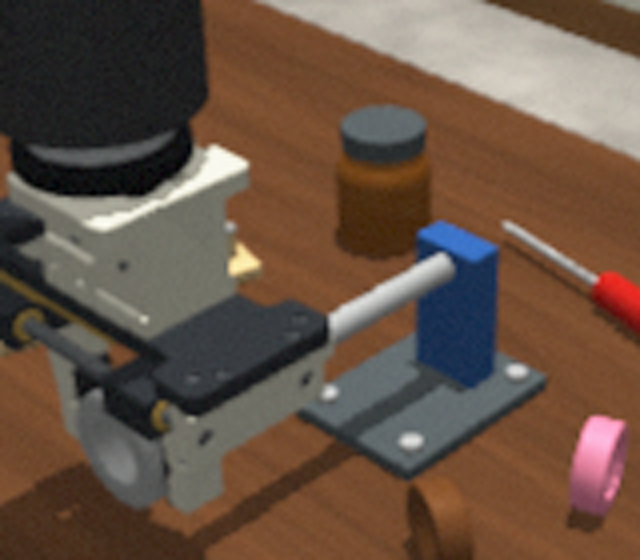

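View pics/w21.png

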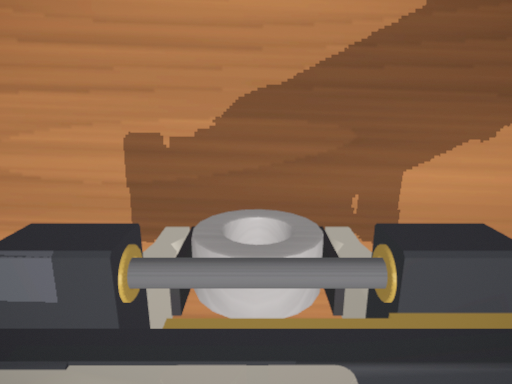

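Emit:
send_rows(
  moves="200 0 -1 0 0 -0.2 -0.1; 200 0 -2 0 0 -0.2 -0.1; 200 0 -3 0 0 -0.2 -0.1; 200 0 -4 0 0 -0.2 -0.1; 200 0 -5 0 0 -0.2 -0.1; 200 0 -5 0 0 -0.2 -0.1",
)

```text
clock: 34.15
ee_pos: [0.4708, 0.0159, 0.0668]
ee_rot: [-0.493, 0.508, -0.492, -0.508]
force: [0.2, -0.7, -3.4]
opening: 0.68
```

```bash
python3 - <<'E'
from h import *
plan([((*bar(.585),.067),BY)]);snap('wrist','w22');print(r.sense()['torque'])
E
```

```text
t 34.15 p [0.4708 0.0159 0.0668] F [ 0.2 -0.7 -3.4] op 0.68 ok
-0.00 -11.43 0.05 -0.1 0.1 0.1  n= 3
[-0.04094055  0.03345933 -0.03916371]
```

View pics/w22.png

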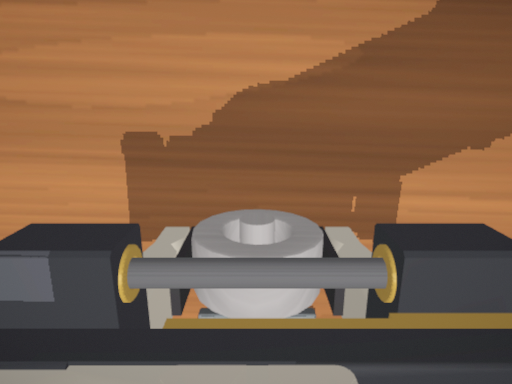

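Bar end is visible centred in the hole at (257,222). Slide in, lower, release.

Emit:
send_rows(
  moves="200 0 -3 0 0 0 0; 200 0 -6 0 0 0 0; 200 0 -9 0.05 0 0 0; 200 0 -11.4 0.05 0 0 0; 200 0 -11.4 0.05 0 0 0; 200 0.4 -11.4 0.05 0 0 0; 200 0.7 -11.4 0.05 0 0 0; 200 0.7 -11.4 0.05 0 0 0",
)

```text
clock: 35.0
ee_pos: [0.5817, 0.0196, 0.0599]
ee_rot: [0.492, -0.507, 0.492, 0.508]
force: [-0.8, -0.7, -3.1]
opening: 0.686
```

Emit:
send_rows(
  moves="0 0.05 0 0 0 0 0; 0 0.05 0 0 0 0 0; 0 0.05 0 0 0 0 0; 0 0.05 0 0 0 0 0; 0 0.05 0 0 0 0 0; 0 -2 0 0 0 0 0; 0 -6 0 0 0 0 0; 0 -9 0 0 0 0 0; 0 -9 0 0 0 0 0; 0 -9 0 0 0 0 0",
)

```text
clock: 36.0
ee_pos: [0.5832, 0.0199, 0.1507]
ee_rot: [-0.493, 0.508, -0.491, -0.508]
force: [-1.4, 0.5, 0.2]
opening: 1.002
```

```bash
python3 - <<'E'
from h import *
p=rack(.08)
plan([((*p,.15),RY),((*p,.036),RY)]);snap('wrist','w23')
E
```

```text
t 36.0 p [0.5832 0.0199 0.1507] F [-1.4  0.5  0.2] op 1.002 ok
0.12 -2.24 21.74 14.9 0.1 0.1  n= 5
11.52 -2.21 21.72 14.9 0.1 0.1  n= 5
```

View pics/w23.png

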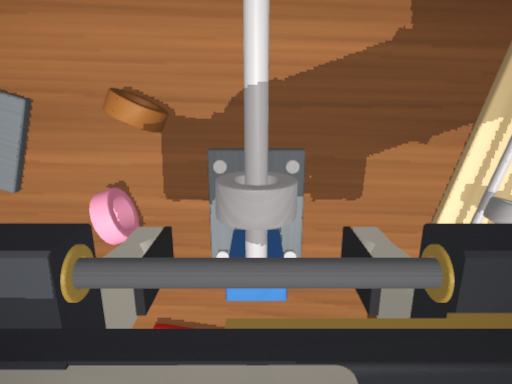

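Emit:
send_rows(
  moves="0 0 -2.2 21.8 14.9 0.1 0.1; 0 0 -2.2 21.8 14.9 0.1 0.1; 0 0 -2.2 21.8 14.9 0.1 0.1; 0 0 -2.2 21.8 14.9 0.1 0.1; 0 0 -2.2 21.8 14.9 0.1 0.1; 0 0 -2.2 21.8 14.9 0.1 0.1; 0 0 -2.2 21.8 14.9 0.1 0.1; 0 3 -2.2 21.8 14.9 0.1 0.1; 0 6 -2.2 21.8 14.9 0.1 0.1; 0 6 -2.2 21.8 14.9 0.1 0.1; 0 6 -2.2 21.8 14.9 0.1 0.1",
)

```text
clock: 37.15
ee_pos: [0.5982, 0.2369, 0.0903]
ee_rot: [0.553, -0.439, 0.555, 0.439]
force: [-0.0, 0.1, 0.8]
opening: 1.0
```

```bash
python3 - <<'E'
from h import *
p=rack(.08)
plan([((*p,.036),RY)]);snap('wrist','w24')
E
```

```text
t 37.15 p [0.5982 0.2369 0.0903] F [-0.   0.1  0.8] op 1.0 ok
5.43 -0.06 0.12 -0.1 -0.1 -0.1  n= 2
```

View pics/w24.png

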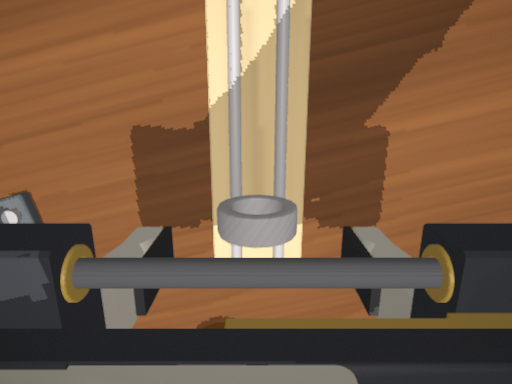

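Emit:
send_rows(
  moves="0 3 -0.05 0.1 0 -0.1 -0.1; 0 5.4 -0.05 0.1 0 -0.1 -0.1; 0 5.4 -0.05 0.1 0 -0.1 -0.1; 0 5.4 -0.05 0.1 0 -0.1 -0.1; 200 5.4 -0.05 0.1 0 -0.1 -0.1; 200 5.4 -0.05 0.1 0 -0.1 -0.1; 200 5.4 -0.05 0.1 0 -0.1 -0.1; 200 5.4 -0.05 0.1 0 -0.1 -0.1; 200 5.4 -0.05 0.1 0 -0.1 -0.1; 200 5.4 -0.05 0.1 0 -0.1 -0.1; 200 5.4 -0.05 0.1 0 -0.1 -0.1",
  grip_force=20,
)

```text
clock: 38.3
ee_pos: [0.598, 0.2371, 0.0364]
ee_rot: [0.553, -0.44, 0.555, 0.439]
force: [-1.4, -7.0, 5.7]
opening: 0.571
```

Emit:
send_rows(
  moves="200 -1 0 0 0 0 0; 200 -4 0 0 0 0 0; 200 -9 0 0 0 0 0; 200 -9 0 0 0 0 0; 200 -9 0 0 0 0 0",
)

```text
clock: 38.8
ee_pos: [0.5995, 0.24, 0.1283]
ee_rot: [0.556, -0.439, 0.552, 0.44]
force: [-0.4, 0.4, -2.2]
opening: 0.569
```

```bash
python3 - <<'E'
from h import *
b=bar(.425)
plan([((*b,.12),BY),((*b,.066),BY)]);snap('wrist','w25')
E
```

```text
t 38.8 p [0.5995 0.24   0.1283] F [-0.4  0.4 -2.2] op 0.569 ok
0.68 11.88 -25.88 -14.9 0.2 0.2  n= 6
6.08 11.90 -25.91 -14.9 0.2 0.2  n= 6
```

View pics/w25.png

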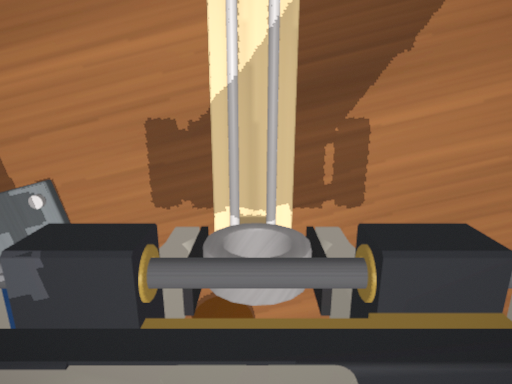

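Emit:
send_rows(
  moves="200 0.4 12 -25.9 -14.9 0.2 0.1; 200 0.4 12 -25.9 -14.9 0.2 0.1; 200 0.4 12 -25.9 -14.9 0.2 0.1; 200 0.4 12 -25.9 -14.9 0.2 0.1; 200 0.4 12 -25.9 -14.9 0.2 0.1; 200 0.4 12 -25.9 -14.9 0.2 0.1; 200 0.4 12 -25.9 -14.9 0.2 0.1; 200 0.4 12 -25.9 -14.9 0.2 0.1; 200 3 12 -25.9 -14.9 0.2 0.1; 200 6 12 -25.9 -14.9 0.2 0.1; 200 6 12 -25.9 -14.9 0.2 0.1; 200 6 12 -25.9 -14.9 0.2 0.1; 200 6 12 -25.9 -14.9 0.2 0.1",
)

```text
clock: 40.15
ee_pos: [0.4241, 0.0148, 0.0667]
ee_rot: [-0.491, 0.508, -0.493, -0.507]
force: [0.4, -0.1, -0.8]
opening: 0.569
```

```bash
python3 - <<'E'
from h import *
plan([((*bar(.475),.0665),BY)])
E
```

```text
t 40.15 p [0.4241 0.0148 0.0667] F [ 0.4 -0.1 -0.8] op 0.569 ok
0.02 -5.09 0.01 0.0 -0.1 -0.0  n= 2
```

Emit:
send_rows(
  moves="200 0 -1 0 0 -0.1 0; 200 0 -2 0 0 -0.1 0; 200 0 -3 0 0 -0.1 0; 200 0 -4 0 0 -0.1 0; 200 0 -5 0 0 -0.1 0; 200 0 -5 0 0 -0.1 0",
)

```text
clock: 40.75
ee_pos: [0.4747, 0.0159, 0.0657]
ee_rot: [0.492, -0.507, 0.493, 0.508]
force: [0.2, -0.7, -1.6]
opening: 0.567
```

```bash
python3 - <<'E'
from h import *
plan([((*bar(.540),.0665),BY)]);snap('wrist','w26')
E
```

```text
t 40.75 p [0.4747 0.0159 0.0657] F [ 0.2 -0.7 -1.6] op 0.567 ok
-0.09 -6.53 0.07 -0.1 -0.0 -0.0  n= 2
```

View pics/w26.png

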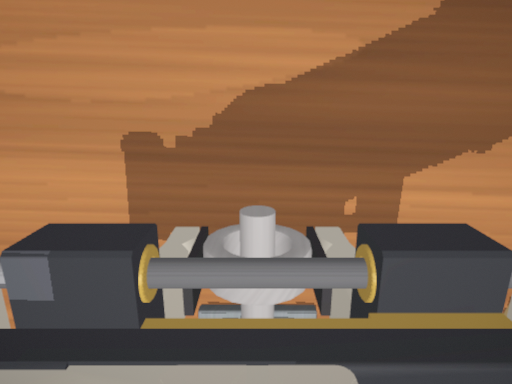

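Emit:
send_rows(
  moves="200 0 -2 0 0 0 0; 200 0 -4 0.04 0 0 0; 200 0 -6.5 0.07 0 0 0; 200 0 -6.5 0.07 0 0 0; 200 0.3 -6.5 0.07 0 0 0; 200 0.6 -6.5 0.07 0 0 0; 200 0.6 -6.5 0.07 0 0 0; 0 0.65 -6.5 0.07 0 0 0; 0 0.65 -6.5 0.07 0 0 0; 0 0.65 -6.5 0.07 0 0 0; 0 0.65 -6.5 0.07 0 0 0; 0 0.65 -6.5 0.07 0 0 0; 0 -2 -6.5 0.07 0 0 0; 0 -6 -6.5 0.07 0 0 0; 0 -9 -6.5 0.07 0 0 0; 0 -9 -6.5 0.07 0 0 0; 0 -9 -6.5 0.07 0 0 0",
)

```text
clock: 42.5
ee_pos: [0.5384, 0.0187, 0.1563]
ee_rot: [0.492, -0.508, 0.492, 0.508]
force: [0.3, 0.1, -0.7]
opening: 0.999
```

```bash
python3 - <<'E'
from h import *
p=rack(-.08)
plan([((*p,.15),RY),((*p,.031),RY)]);snap('wrist','w27')
E
```

```text
t 42.5 p [0.5384 0.0187 0.1563] F [ 0.3  0.1 -0.7] op 0.999 ok
0.64 8.74 25.83 14.9 0.0 0.0  n= 6
12.54 8.75 25.82 14.9 0.0 0.0  n= 7
```

View pics/w27.png

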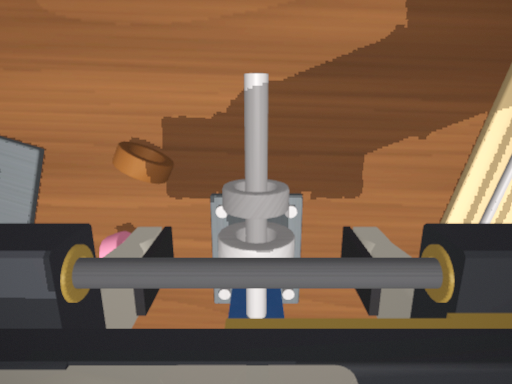

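Both spacers hang on the bar. Now the collar.

Emit:
send_rows(
  moves="0 0 8.7 25.9 14.9 0 0; 0 0 8.7 25.9 14.9 0 0; 0 0 8.7 25.9 14.9 0 0; 0 0 8.7 25.9 14.9 0 0; 0 0 8.7 25.9 14.9 0 0; 0 0 8.7 25.9 14.9 0 0; 0 0 8.7 25.9 14.9 0 0; 0 0 8.7 25.9 14.9 0 0; 0 4 8.7 25.9 14.9 0 0; 0 8 8.7 25.9 14.9 0 0; 0 8 8.7 25.9 14.9 0 0; 0 8 8.7 25.9 14.9 0 0",
)

```text
clock: 43.75
ee_pos: [0.4433, 0.2733, 0.0756]
ee_rot: [0.553, -0.44, 0.555, 0.439]
force: [1.0, -0.2, 1.0]
opening: 1.002
```

```bash
python3 - <<'E'
from h import *
p=rack(-.08)
plan([((*p,.0315),RY)]);snap('wrist','w28')
E
```

```text
t 43.75 p [0.4433 0.2733 0.0756] F [ 1.  -0.2  1. ] op 1.002 ok
4.41 0.04 0.09 -0.1 -0.2 -0.1  n= 1
```

View pics/w28.png

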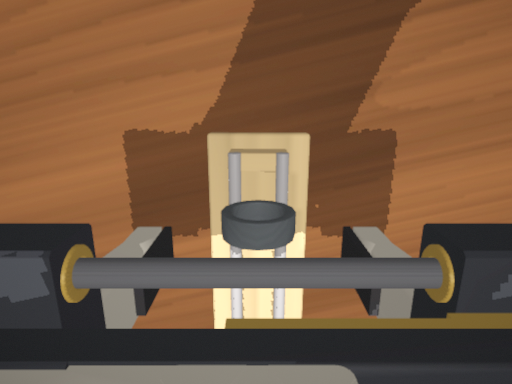

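Emit:
send_rows(
  moves="0 2 0 0.2 0 -0.2 -0.1; 0 4.4 0 0.2 0 -0.2 -0.1; 0 4.4 0 0.2 0 -0.2 -0.1; 0 4.4 0 0.2 0 -0.2 -0.1; 200 4.4 0 0.2 0 -0.2 -0.1; 200 4.4 0 0.2 0 -0.2 -0.1; 200 4.4 0 0.2 0 -0.2 -0.1; 200 4.4 0 0.2 0 -0.2 -0.1; 200 4.4 0 0.2 0 -0.2 -0.1; 200 4.4 0 0.2 0 -0.2 -0.1; 200 4.4 0 0.2 0 -0.2 -0.1; 200 4.4 0 0.2 0 -0.2 -0.1",
  grip_force=15,
)

```text
clock: 45.0
ee_pos: [0.4424, 0.2743, 0.0314]
ee_rot: [0.553, -0.44, 0.555, 0.439]
force: [-1.2, -7.2, 6.2]
opening: 0.5
```

Emit:
send_rows(
  moves="200 -1 0 0 0 0 0; 200 -4 0 0 0 0 0; 200 -8 0 0 0 0 0; 200 -8 0 0 0 0 0; 200 -8 0 0 0 0 0",
)

```text
clock: 45.5
ee_pos: [0.4439, 0.2773, 0.1132]
ee_rot: [0.556, -0.439, 0.552, 0.44]
force: [-0.3, 0.0, -1.1]
opening: 0.501
```

```bash
python3 - <<'E'
from h import *
b=bar(.425)
plan([((*b,.12),BY),((*b,.066),BY)]);snap('wrist','w29')
E
```

```text
t 45.5 p [0.4439 0.2773 0.1132] F [-0.3  0.  -1.1] op 0.501 ok
-0.83 -4.12 -25.97 -14.9 0.3 0.2  n= 6
4.57 -4.11 -26.01 -14.9 0.3 0.2  n= 6
```

View pics/w29.png

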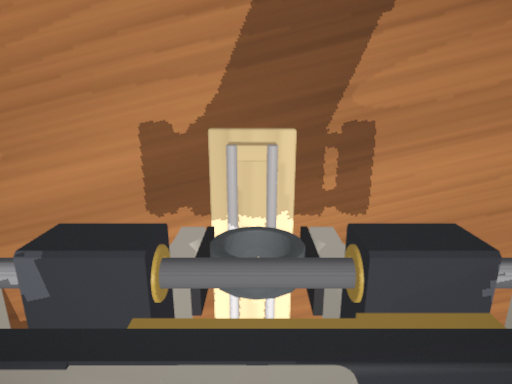

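Emit:
send_rows(
  moves="200 -0.9 -4.1 -26 -14.9 0.2 0.1; 200 -0.9 -4.1 -26 -14.9 0.2 0.1; 200 -0.9 -4.1 -26 -14.9 0.2 0.1; 200 -0.9 -4.1 -26 -14.9 0.2 0.1; 200 -0.9 -4.1 -26 -14.9 0.2 0.1; 200 -0.9 -4.1 -26 -14.9 0.2 0.1; 200 -0.9 -4.1 -26 -14.9 0.2 0.1; 200 2 -4.1 -26 -14.9 0.2 0.1; 200 4.5 -4.1 -26 -14.9 0.2 0.1; 200 4.5 -4.1 -26 -14.9 0.2 0.1; 200 4.5 -4.1 -26 -14.9 0.2 0.1; 200 4.5 -4.1 -26 -14.9 0.2 0.1",
)

```text
clock: 46.75
ee_pos: [0.4251, 0.0148, 0.0669]
ee_rot: [-0.492, 0.508, -0.492, -0.508]
force: [1.1, 0.1, -1.4]
opening: 0.5
```

```bash
python3 - <<'E'
from h import *
plan([((*bar(.475),.0655),BY)])
E
```

```text
t 46.75 p [0.4251 0.0148 0.0669] F [ 1.1  0.1 -1.4] op 0.5 ok
0.14 -4.99 0.02 0.0 -0.0 0.0  n= 1
```

Emit:
send_rows(
  moves="200 0.1 -1 0 0 0 0; 200 0.1 -2 0 0 0 0; 200 0.1 -3 0 0 0 0; 200 0.1 -4 0 0 0 0; 200 0.1 -5 0.05 0 0 0; 200 0.1 -5 0.05 0 0 0",
)

```text
clock: 47.35
ee_pos: [0.4759, 0.0161, 0.0649]
ee_rot: [-0.492, 0.508, -0.493, -0.507]
force: [-0.2, 0.5, -1.4]
opening: 0.502
```

```bash
python3 - <<'E'
from h import *
plan([((*bar(.497),.0655),BY)]);snap('wrist','w30')
E
```

```text
t 47.35 p [0.4759 0.0161 0.0649] F [-0.2  0.5 -1.4] op 0.502 ok
-0.06 -2.11 0.04 -0.1 -0.0 -0.0  n= 1
```

View pics/w30.png

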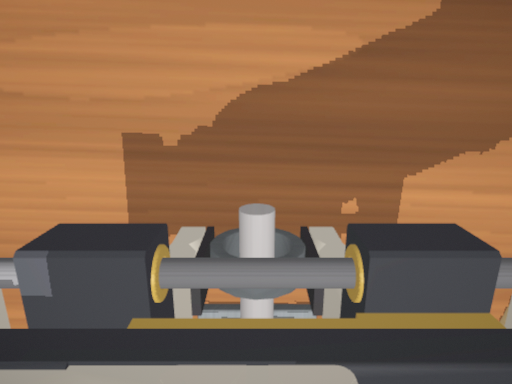

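Emit:
send_rows(
  moves="200 0 -1 0 0 0 0; 200 0 -2.1 0.04 0 0 0; 200 0 -2.1 0.04 0 0 0; 200 0.4 -2.1 0.04 0 0 0; 200 0.65 -2.1 0.04 0 0 0; 200 0.65 -2.1 0.04 0 0 0; 0 0.65 -2.1 0.04 0 0 0; 0 0.65 -2.1 0.04 0 0 0; 0 0.65 -2.1 0.04 0 0 0; 0 0.65 -2.1 0.04 0 0 0; 0 0.65 -2.1 0.04 0 0 0; 0 -2 -2.1 0.04 0 0 0; 0 -7 -2.1 0.04 0 0 0; 0 -12 -2.1 0.04 0 0 0; 0 -17 -6 0.04 0 0 0; 0 -22 -10 0.04 0 0 0; 0 -24 -14 0.04 0 0 0; 0 -24 -14 0.04 0 0 0; 0 -24 -14 0.04 0 0 0; 0 -24 -14 0.04 0 0 0",
)

```text
clock: 49.4
ee_pos: [0.6141, 0.0209, 0.304]
ee_rot: [0.492, -0.507, 0.493, 0.508]
force: [-0.1, 0.3, -1.1]
opening: 0.996
```

```bash
python3 - <<'E'
from h import *
plan([((*bar(.5),.3),BY)]);snap('wrist','w31');snap('scene','c31');snap('side','s31'); crop('w31',200,0,320,200,3,'w31c');crop('s31',160,130,290,240,5,'s31c')
E
```

```text
t 49.4 p [0.6141 0.0209 0.304 ] F [-0.1  0.3 -1.1] op 0.996 ok
0.42 11.41 -0.01 -0.1 -0.0 -0.1  n= 3
```

View pics/w31.png

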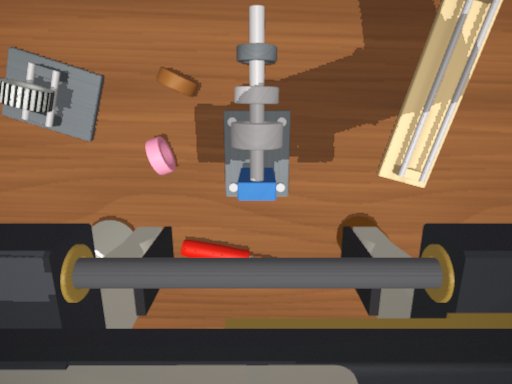

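View pics/s31c.png

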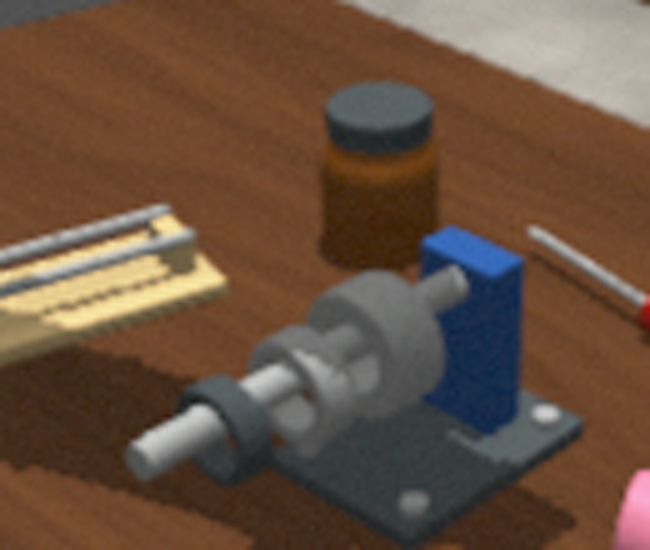

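View pics/s31.png

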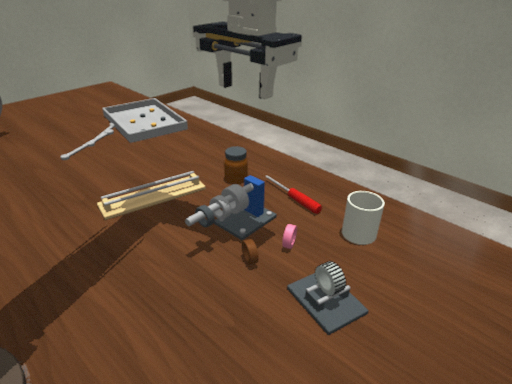

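Emit:
send_rows(
  moves="0 0 0 0 0 0 0; 0 0 0 0 0 0 0; 0 0 0 0 0 0 0; 0 0 0 0 0 0 0; 0 0 0 0 0 0 0; 0 0 0 0 0 0 0; 0 0 0 0 0 0 0; 0 0 0 0 0 0 0; 0 0 0 0 0 0 0; 0 0 0 0 0 0 0",
)

```text
clock: 50.55
ee_pos: [0.6144, 0.0209, 0.3048]
ee_rot: [0.492, -0.508, 0.493, 0.508]
force: [-0.2, 0.1, -0.3]
opening: 0.999
```

```bash
python3 - <<'E'
from h import *
a=cv2.imread('pics/s31.png'); im,d,c=snap('side','s32'); df=cv2.absdiff(a,im).max(2)
print('diff bar',df[170:240,185:280].max(),'pulley',df[255:310,295:360].max(),'mean',df.mean())
im,d,c=snap('wrist','w32')
# predicted near/far top edges of each ring vs picture
for n,R,x,L in [('col',.022,.497,.016),('nar',.025,.539,.018),('wide',.030,.582,.028)]:
    print(n,[proj(c,(*bar(x+s*L/2),.077+R)).round(1) for s in(-1,1)])
E
```

```text
diff bar 36 pulley 13 mean 3.103510538736979
col [array([257.2,  45.1]), array([257.2,  61.8])]
nar [array([257.2,  87.1]), array([257.2, 104.9])]
wide [array([257.2, 124.4]), array([257.2, 150.7])]
```

View pics/w31c.png

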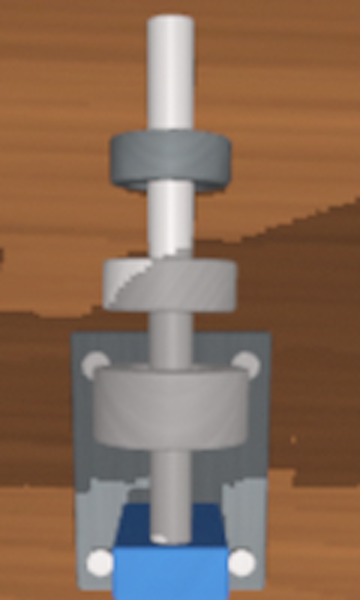

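Emit:
send_rows(
  moves="0 0 0 0 0 0 0; 0 0 0 0 0 0 0; 0 0 0 0 0 0 0; 0 0 0 0 0 0 0; 0 0 0 0 0 0 0",
)

```text
clock: 51.15
ee_pos: [0.6144, 0.0209, 0.3049]
ee_rot: [0.492, -0.508, 0.493, 0.508]
force: [-0.3, 0.4, 0.0]
opening: 1.003
```

```bash
python3 - <<'E'
from h import *
a=cv2.imread('pics/s32.png'); im,d,c=snap('side','s33'); df=cv2.absdiff(a,im).max(2)
b=df[170:240,185:280]; print('diff bar',b.max(),(b>20).sum(),np.argwhere(b>20)[:8]+[170,185])
b=cv2.absdiff(a,cv2.imread('pics/s31.png')).max(2)[170:240,185:280]; print((b>20).sum(),np.argwhere(b>20)[:8]+[170,185])
E
```

```text
diff bar 19 0 []
10 [[183 250]
 [183 251]
 [203 216]
 [203 217]
 [205 229]
 [218 253]
 [219 254]
 [221 262]]
```

All still; handing in.

```bash
python3 -c "
from cell import r
print(r.job_done())"
```

```text
the job is handed in; nothing more can be done
None
```

The pulley is on the short cradle and the other three parts are back on the bar. I handed the job in at about 51 s; it reports no verdict.

I slid the stop collar, wide spacer and narrow spacer off the bar in turn, set them on the long rack, then moved the pulley to the cradle. I threaded the rest back with the wide spacer innermost, then the narrow spacer, then the collar.

- **Bar:** in the last wrist view the edges of all three rings match their expected positions to about 1–2 px. They sit at about +33, −10 and −52 mm along the bar, fully on it and clear of each other.
- **Pulley:** the wrist view after release puts it within about 1 mm of mid-rail and square across both rails. The last side view still shows it seated.
- **At rest:** two side pictures about 0.6 s apart differ only by noise. An earlier pair, 1.2 s apart, differed at a few edge pixels near the bar, probably from shadow or the arm settling.
- **Left alone:** the jar, mug, screwdriver and the brown and pink look-alikes show no movement in the pictures. I judged this by eye and did not measure it. The gripper ended open and well clear.

No check failed. The scene and side cameras disagreed by several millimetres on the bar, so I worked from the wrist camera. Gripping parts on the rack also gave brief side forces of about 7–8 N, from roughly 1 mm of misalignment.

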